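Load the disc imager and mix the stain

TASK

Get the next staining run ready: draw the imager's flat carrier out to its front stop, slide every steel disc lying on it along the plate until it drops into a pocket of its own (never lift a disc off the plate), and push the carrier fully home again with the discs in it. Then mix the stain: pick up the small amber bottle, press it down on the touch mixer until the sprung pad is fully down and keep it there for a good second, and stand the bottle upright on the cork coaster. Leave the culture flask and the clear jar where they are.

Things in the scene. Friction and masses are not known exactly. Their poses are not given: they have to be found in the camera images.
- imager: the disc imager on the bench: base plate with a white housing (100 mm high) at the back and, in front of it, a black hood whose underside is 33 mm and top 49 mm above the bench. Fixed. Origin on the bench under the middle of the front edge of the closed carrier; x points from that edge back into the machine, y to its left, z up. The hood's front edge is at x = 115 mm, the housing's front at x = 215 mm, both 296 mm wide
- carrier (a joint): how far the carrier is drawn out, m: 0 fully home, 0.09 at its front stop; it moves along the imager's -x. The carrier is a flat dark steel plate, 185 mm along x, 250 mm wide, 12 mm thick, its top 20 mm above the bench; friction of about 2.5 N holds it where it is left. Its front 115 mm is open to above when home; the four pockets are then under the hood. It has no handle: press on its bare top near the front edge and pull, or push on its front face
- carrier_strip (a point): middle of the black rubber strip (24 x 120 mm, half a millimetre proud, grippy, the place to press when pulling) on top of the carrier near its front edge, 18 mm behind that edge; at the level of the carrier's top; moves with the carrier
- pocket0 (a point): centre of the mouth of round pocket 0 in the carrier, at the level of the carrier's top; axes as the imager's; moves with the carrier. Pockets are 39 mm across and 3 mm deep, in one row 155 mm behind the carrier's front edge, 56 mm apart, 0 at the imager's -y end, 3 at the +y end
- pocket1 (a point): centre of the mouth of round pocket 1 in the carrier, at the level of the carrier's top; axes as the imager's; moves with the carrier. Pockets are 39 mm across and 3 mm deep, in one row 155 mm behind the carrier's front edge, 56 mm apart, 0 at the imager's -y end, 3 at the +y end
- pocket2 (a point): centre of the mouth of round pocket 2 in the carrier, at the level of the carrier's top; axes as the imager's; moves with the carrier. Pockets are 39 mm across and 3 mm deep, in one row 155 mm behind the carrier's front edge, 56 mm apart, 0 at the imager's -y end, 3 at the +y end
- pocket3 (a point): centre of the mouth of round pocket 3 in the carrier, at the level of the carrier's top; axes as the imager's; moves with the carrier. Pockets are 39 mm across and 3 mm deep, in one row 155 mm behind the carrier's front edge, 56 mm apart, 0 at the imager's -y end, 3 at the +y end
- disc0: smooth steel specimen disc with a flat glass window, 36 mm across, 6 mm thick, 30 g; origin at the centre of its underside. Starts flat on the open front part of the carrier; slides easily there (friction about 0.25, against rubber much more). In a pocket its underside is 3 mm below the carrier's top and 3 mm of it stands proud. May be absent
- disc1: smooth steel specimen disc with a flat glass window, 36 mm across, 6 mm thick, 30 g; origin at the centre of its underside. Starts flat on the open front part of the carrier; slides easily there (friction about 0.25, against rubber much more). In a pocket its underside is 3 mm below the carrier's top and 3 mm of it stands proud. May be absent
- disc2: smooth steel specimen disc with a flat glass window, 36 mm across, 6 mm thick, 30 g; origin at the centre of its underside. Starts flat on the open front part of the carrier; slides easily there (friction about 0.25, against rubber much more). In a pocket its underside is 3 mm below the carrier's top and 3 mm of it stands proud. May be absent
- disc3: smooth steel specimen disc with a flat glass window, 36 mm across, 6 mm thick, 30 g; origin at the centre of its underside. Starts flat on the open front part of the carrier; slides easily there (friction about 0.25, against rubber much more). In a pocket its underside is 3 mm below the carrier's top and 3 mm of it stands proud. May be absent
- bottle: small squat amber bottle, closed, standing, with a paper band: round straight body 54 mm across up to 42 mm high, then a shoulder and a white cap (34 mm across) to 64 mm; 110 g; origin at the centre of its underside, z up its axis
- mixer: touch mixer: fixed white block 110 x 130 mm, 55 mm high, with a round black rubber pad on top; origin at the centre of its underside; the pad is over the origin
- mixer_pad (a joint): how far the mixer's sprung pad is pressed down, m: 0 up, 0.008 fully down; needs about 8 N to go fully down
- mixer_top (a point): centre of the top face of the mixer's pad, 48 mm across; 73 mm above the bench when up
- coaster: round cork coaster, 96 mm across, 3 mm thick, fixed on the bench; origin at the centre of its underside
- flask: bystander: clear flat culture flask lying on the bench, body 75 x 80 mm, 30 mm high, with an orange cap; origin at the centre of its body's underside
- jar: bystander: clear round jar, 52 mm across and 60 mm high, at the right front of the bench; origin at the centre of its underside

How it is judged:
By the outcome, as a careful person would: the job done as asked, in the order asked, and still so for the second after the job is handed in, with the robot touching nothing.
Of disc0, disc1, disc2, disc3 only 2 to 4 are there at a start; the rules pass over those that are not, and their reading is None.
At some moment in a run one of bottle may be knocked a few centimetres aside while the robot is not near it.
Once in a run the grip may slacken for a moment while it holds something.
It also fails if it takes over 210 s, if anything falls off the work surface, if the arm or the gripper's body presses on something with over 40 N, if the wrist force passes 120 N, or if a joint passes its speed limit or range.

ROBOT

A 6-joint arm with a two-finger parallel gripper is mounted at the origin on the work surface. World frame = base frame: x ahead of the robot, y to its left, z up, the work surface at z = 0. Lengths are in mm, angles in rad, forces in N, time in s.
With the tool pointing down it reaches from about 400 to 925 mm from the base axis. Payload 12.5 kg.
Tool frame: the origin (TCP) lies on the centre line of the jaws, within the pads' length; the fingertips stand 25 mm ahead of it and the grasp point (between the pads) lies 6 mm ahead of it (env.tip_extent is the distance from the TCP to the fingertips, in mm); x points along the fingers, z is the direction in which the jaws open and shut, and the axes are right-handed (so a half turn about x gives the same grasp; the last joint's range is limited). The gripper opens to 95 mm and grips with 3 to 60 N. Pads are 20 mm wide; open, the fingers measure 119 mm over their backs; the gripper's body (75 mm by 180 mm) begins 59 mm behind the grasp point.
Start: joints at [-0.106, 0.491, 1.559, -0, 1.092, -0.106], TCP at [625.015, 0.021, 239.661] pointing down, gripper open.
Joint ranges: [-3.1, 3.1], [-0.84, 2.19], [0.05, 2.79], [-1.13, 4.28], [0.06, 2.93], [-2.69, 2.69]. Speed limits (rad/s): [2.22, 2.22, 2.79, 3.14, 3.14, 3.14].

INTERFACE

Orientations are given as [roll, pitch, yaw] about the fixed x, y, z axes, in that order (R = Rz(yaw) Ry(pitch) Rx(roll)).
In Python, from cell import env gives the robot as it stands.
- The arm moves only by the tool step_arm, never from a script. Its argument "rows" is a list of rows, each a list of 6 numbers: the shift along the tool's x, y, z in mm, then the turn, a rotation vector about the tool's x, y, z in rad. In form: [[x, y, z, wx, wy, wz], ...]. A call has 1 to 8 rows; each row shifts and turns the pose as measured when the row begins, along the tool's axes as they then stand; what a row does not reach is not made up. A row lasts 1/8 s, in which the tool goes at most 62.5 mm and 10.7 degrees, less where a joint would pass 70% of its speed; a pose out of reach is approached as far as the arm can. A call is refused whole if a number of a shift passes 62.5 or a number of a turn 0.188, either way. A call with a gripper value outside its range is refused whole. "grip" is the finger opening in mm, from 0 to 95.1, set as the call begins (left out, the last holds). The fingers move at their own pace and stop on an object; the grip force is fixed at half the most. Time passes only in rows, so rows that do not move let the fingers close. It gives the time, the measured TCP pose, the force and the opening at its end, in the units of the state.
- env.state(): the state, without advancing time (a new reading comes with each control period).
- env.read_camera(name): name is "scene" or "side" or "wrist"; returns the picture (480x640x3 uint8, red, green, blue); there is no depth.
- env.get_calibration(name): a dict with "fx", "fy", "cx", "cy" (pixels), "pose" (4x4, takes a point from camera to world coordinates); the wrist camera has in their place "hand_eye" (4x4, takes a point from camera to tool coordinates, whose origin is the TCP and whose axes are the tool frame's). Camera axes: x right, y down, z forward; pixel columns grow to the right and rows downward; lengths in mm; the calibration is good to about 2 mm. A picture is of the moment at which its call begins: read the wrist's pose just before it. get_calibration takes no time and is no camera call.
- env.job_done(): hands the job in, once; it reports no verdict.
The state is a dict: "t": time; "joints": joint angles; "qvel": joint speeds; "tau": joint torques, N m; "eef_pos": TCP position; "tcp_rot": TCP orientation; "ft_force": force on the tool from outside, world axes, zero at the start; "moment": the same for the moment, N m; "opening": opening from 0.0 (shut) to 1.0 (fully open).
Only numpy, scipy, OpenCV 4.12 (cv2) and the standard library are available. Lean on these libraries where they do the work, as an engineer would, in place of code of your own. Each camera call takes 0.05 s, during which the arm holds its last target.

## Working session

There is one attempt and no reset: what is moved stays moved. The work goes in short steps, Python scripts to look and compute and a tool call to move; the robot and the scene stay as the last step left them, time stands still between calls to the robot, and variables do not carry over. Pictures are saved under pics/ and viewed, and the job is handed in when it is done.

Besides the shell and the picture viewer there is one more tool, called as name(argument=value, ...), one argument or row to a line, values as JSON. step_arm: Moves the arm, as the interface text tells. Its arguments: {"type":"object","properties":{"rows":{"type":"array","items":{"type":"array","items":{"type":"number"}}},"grip":{"type":"number"}},"required":["rows"]}

```bash
ls; mkdir -p pics; python3 - <<'E'
from cell import env
import cv2,numpy as np
print(env.state())
for n in ["scene","side","wrist"]:
    im=env.read_camera(n); cv2.imwrite(f"pics/a_{n}.png",im[...,::-1])
    c=env.get_calibration(n); print(n,{k:np.round(v,3).tolist() for k,v in c.items()})
E
```

```text
pics
{'t': 0.0, 'joints': array([-1.05615251e-01,  4.91551133e-01,  1.55946614e+00, -1.04345705e-06,
        1.09170425e+00, -1.05585728e-01]), 'qvel': array([-6.76890116e-04,  5.33530478e-04, -2.48710599e-03,  7.11926678e-05,
        5.91072396e-04, -1.70310729e-03]), 'tau': array([-9.52334158e-04, -6.12640929e+01, -2.58175153e+01,  6.92750537e-02,
        4.83079045e-02, -1.38641695e-05]), 'eef_pos': array([6.24774406e+02, 3.68763343e-02, 2.39061225e+02]), 'tcp_rot': array([3.03682672, 1.56966747, 3.03679768]), 'ft_force': array([ 0.69544697,  0.16335837, -0.13999852]), 'moment': array([-0.02183504, -0.07212783, -0.0254677 ]), 'opening': 0.9964122920825627}
scene {'fx': 484.722, 'fy': 484.722, 'cx': 320.842, 'cy': 238.621, 'pose': [[0.905, 0.336, -0.26, 821.564], [0.425, -0.731, 0.534, -537.896], [-0.011, -0.594, -0.804, 937.55], [0.0, 0.0, 0.0, 1.0]]}
side {'fx': 535.301, 'fy': 535.301, 'cx': 322.746, 'cy': 234.939, 'pose': [[-0.995, -0.067, 0.07, 458.976], [-0.097, 0.641, -0.761, 869.431], [0.006, -0.764, -0.645, 779.494], [0.0, 0.0, 0.0, 1.0]]}
wrist {'fx': 429.431, 'fy': 429.431, 'cx': 323.469, 'cy': 238.053, 'hand_eye': [[0.0, -0.265, 0.964, -145.234], [0.0, -0.964, -0.265, 74.305], [1.0, 0.0, -0.0, 1.313], [0.0, 0.0, 0.0, 1.0]]}
```

View pics/a_scene.png

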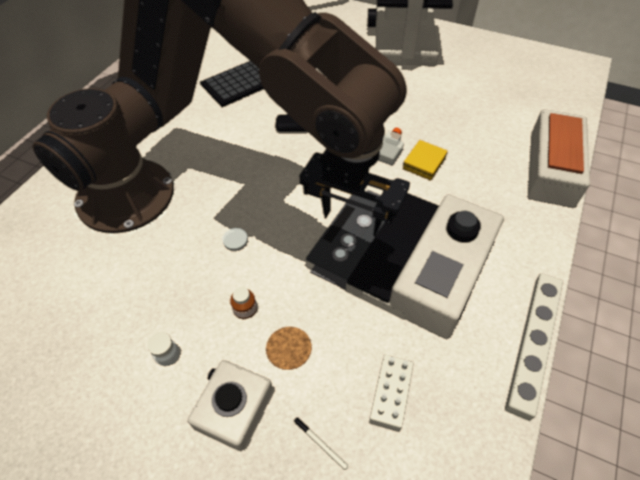

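View pics/a_side.png

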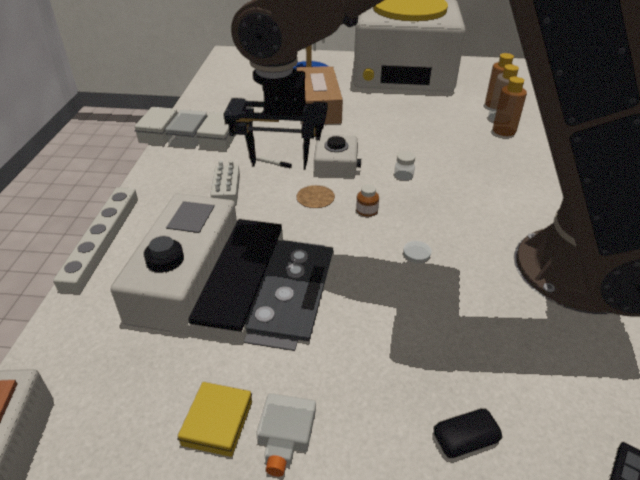

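View pics/a_wrist.png

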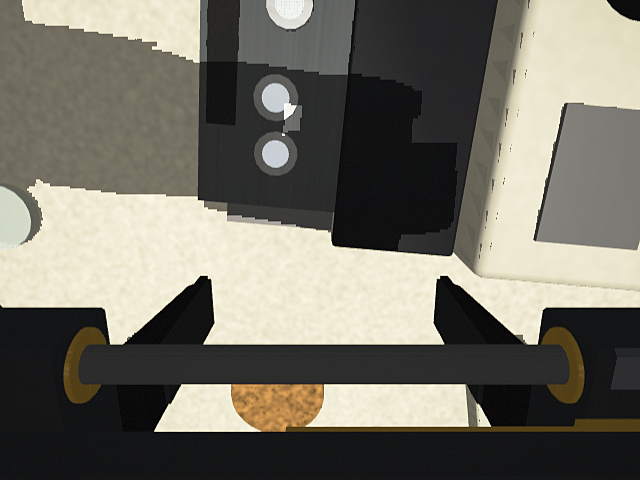

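The scene has four discs on the carrier (side view around (300,256), (296,270), (284,294) and (265,314)). The bottle is at (368,200), the coaster at (316,196) and the mixer at (337,150). I'll raise the wrist for a full view of the carrier.

```bash
cat > h.py <<'E'
from cell import env
import numpy as np, cv2
from scipy.spatial.transform import Rotation as Rn
def T():
    s=env.state(); M=np.eye(4); M[:3,:3]=Rn.from_euler('xyz',s['tcp_rot']).as_matrix(); M[:3,3]=s['eef_pos']; return M
def cam(n):
    M=T(); c=env.get_calibration(n); im=env.read_camera(n)
    P=M@c['hand_eye'] if n=='wrist' else c['pose']
    return im[...,::-1].copy(),(c['fx'],c['fy'],c['cx'],c['cy']),P
def ray(px,z,K,P):
    px=np.atleast_2d(px).astype(float)
    d=np.c_[(px[:,0]-K[2])/K[0],(px[:,1]-K[3])/K[1],np.ones(len(px))]@P[:3,:3].T
    o=P[:3,3]; return o+d*((z-o[2])/d[:,2])[:,None]
def proj(X,K,P):
    X=np.atleast_2d(X).astype(float); q=(X-P[:3,3])@P[:3,:3]
    return np.c_[K[0]*q[:,0]/q[:,2]+K[2],K[1]*q[:,1]/q[:,2]+K[3]]
E
python3 - <<'E'
from h import *
print(np.round(T(),3))
c=env.get_calibration('side');K=(c['fx'],c['fy'],c['cx'],c['cy']);P=c['pose']
def r(n,px,z): print(n,np.round(ray(px,z,K,P),0).tolist())
r('carrier front',[(333,246),(297,337)],20)
r('discs',[(300,256),(296,270),(284,294),(265,314)],26)
r('bottlecap',[(368,188)],64); r('coaster',[(316,196)],3); r('pad',[(337,143)],73); r('jar',[(405,157)],60);r('flask',[(287,418)],30)
c=env.get_calibration('scene');K=(c['fx'],c['fy'],c['cx'],c['cy']);P=c['pose']
r('discs',[(364,220),(348,240),(340,254)],26)
r('bottlecap',[(242,295)],64); r('coaster',[(289,347)],3); r('pad',[(229,397)],73); r('jar',[(161,342)],60)
E
```

```text
[[-1.00000e-03  0.00000e+00  1.00000e+00  6.24871e+02]
 [ 0.00000e+00  1.00000e+00 -0.00000e+00  3.40000e-02]
 [-1.00000e+00  0.00000e+00 -1.00000e-03  2.39226e+02]
 [ 0.00000e+00  0.00000e+00  0.00000e+00  1.00000e+00]]
carrier front [[516.0, 7.0, 20.0], [560.0, 260.0, 20.0]]
discs [[581.0, 52.0, 26.0], [584.0, 95.0, 26.0], [598.0, 163.0, 26.0], [625.0, 217.0, 26.0]]
bottlecap [[449.0, -154.0, 64.0]]
coaster [[574.0, -194.0, 3.0]]
pad [[535.0, -334.0, 73.0]]
jar [[360.0, -306.0, 60.0]]
flask [[553.0, 427.0, 30.0]]
discs [[597.0, 161.0, 26.0], [586.0, 90.0, 26.0], [585.0, 46.0, 26.0]]
bottlecap [[452.0, -157.0, 64.0]]
coaster [[577.0, -196.0, 3.0]]
pad [[542.0, -352.0, 73.0]]
jar [[361.0, -313.0, 60.0]]
```

step_arm(
  rows=[
    [-50,45,0,0,0,0],
    [-50,45,0,0,0,0],
    [0,0,0,0,0,0],
  ],
)

```text
t: 0.52
eef_pos: [624.9, 87.5, 335.9]
tcp_rot: [3.003, 1.567, 3.001]
ft_force: [0.1, 0.5, 0.3]
opening: 0.998
```

```bash
python3 - <<'E'
from h import *
import pickle
for n in ['wrist','scene']:
    im,K,P=cam(n); cv2.imwrite(f'pics/b_{n}.png',im); pickle.dump((im,K,P),open(f'b_{n}.pkl','wb'))
print(T()[:3,3])
E
```

```text
[624.11463103  85.25294111 332.10000628]
```

View pics/b_wrist.png

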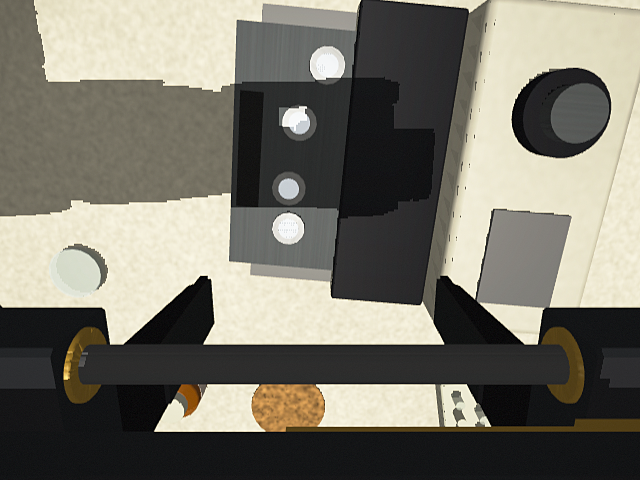

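View pics/b_scene.png

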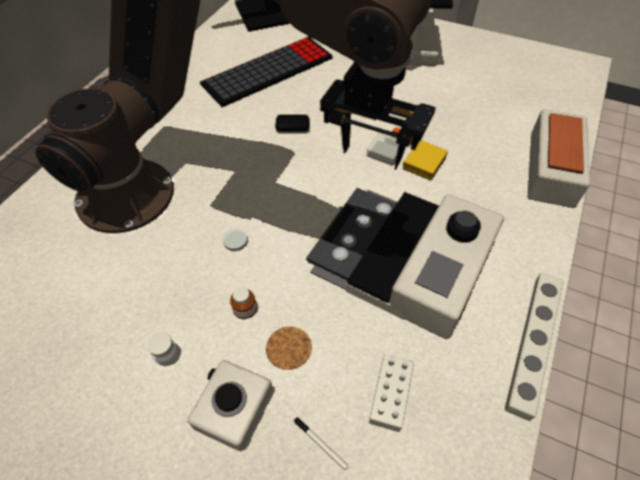

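```bash
python3 - <<'E'
from h import *
import pickle
im,K,P=pickle.load(open('b_wrist.pkl','rb'))
g=ray([(237,20),(229,262)],20,K,P);print('front',g.round(1),np.linalg.norm(g[0]-g[1]))
d=g[0]-g[1];yaw=np.arctan2(-d[0],d[1]);print('yaw',yaw)
s=ray([(240,91),(263,94),(257,208),(233,206)],20,K,P);print('strip',s.round(1),s.mean(0))
h=ray([(469,10),(422,304),(331,297),(357,3)],49,K,P);print('hood',h.round(1))
g=ray([(570,215),(490,209),(544,307)],100,K,P);print(g.round(1))
dd=h[3]-h[2];print('hood yaw',np.arctan2(-dd[0],dd[1]))
O=s.mean(0)
for yw in (yaw,):
    ex=np.array([np.cos(yw),np.sin(yw)]);ey=np.array([-ex[1],ex[0]])
    org=O[:2]-18*ex; print('origin',org)
    for q in ray([(237,20),(229,262)],20,K,P).tolist()+ray([(327,64),(299,122),(288,188),(288,228)],26,K,P).tolist()+h.tolist():
        r=np.array(q[:2])-org; print(np.round(q,1),'local',(r@ex).round(1),(r@ey).round(1))
E
```

```text
front [[540.7 256.2  20. ]
 [518.    7.   20. ]] 250.28354579240116
yaw -0.09107957571335425
strip [[540.2 190.4  20. ]
 [563.5 187.5  20. ]
 [552.3  69.1  20. ]
 [526.2  71.4  20. ]] [545.55884168 129.60353825  20.        ]
hood [[757.8 258.1  49. ]
 [732.2 -31.5  49. ]
 [633.1 -23.3  49. ]
 [655.8 264.1  49. ]]
[[848.4  78.5 100. ]
 [775.6  84.1 100. ]
 [837.1 -11.8 100. ]]
hood yaw -0.0788383860871903
origin [527.63344949 131.24070491]
[540.7 256.2  20. ] local 1.7 125.7
[518.   7.  20.] local 1.7 -124.6
[628.8 215.2  26. ] local 93.1 92.8
[600.1 159.9  26. ] local 69.6 35.1
[587.3  92.   26. ] local 63.0 -33.7
[586.2  48.1  26. ] local 65.9 -77.5
[757.8 258.1  49. ] local 217.7 147.2
[732.2 -31.5  49. ] local 218.5 -143.5
[633.1 -23.3  49. ] local 119.1 -144.3
[655.8 264.1  49. ] local 115.6 143.9
```

step_arm(
  rows=[
    [25,0,0,-0.1855,0,0],
    [25,0,0,-0.1855,0,0],
    [25,0,0,-0.1855,0,0],
    [25,0,0,-0.1855,0,0],
    [25,0,0,-0.1855,0,0],
    [25,0,0,-0.1855,0,0],
    [25,0,0,-0.1855,0,0],
    [20,0,0,-0.1855,0,0],
  ],
  grip=0,
)

```text
t: 1.62
eef_pos: [615.7, 75.1, 118.8]
tcp_rot: [1.703, 1.543, -3.081]
ft_force: [1.4, 0.1, -0.2]
opening: 0.213
```

```bash
cat >> h.py <<'E'
YAW=-0.087; ORG=np.array([529.,131.3])
def lw(x,y):
    c,s=np.cos(YAW),np.sin(YAW); return ORG+np.array([c*x-s*y,s*x+c*y])
def wl(p):
    c,s=np.cos(YAW),np.sin(YAW); d=np.asarray(p)[...,:2]-ORG; return np.stack([c*d[...,0]+s*d[...,1],-s*d[...,0]+c*d[...,1]],-1)
def want(yaw=YAW):  # tool x down, z along ey
    ex=np.array([np.cos(yaw),np.sin(yaw),0]); ey=np.array([-ex[1],ex[0],0])
    return np.c_[[0,0,-1],-ex,ey]
def delta(xyz,R=None):
    M=T(); d=M[:3,:3].T@(np.asarray(xyz)-M[:3,3])
    w=Rn.from_matrix(M[:3,:3].T@R).as_rotvec() if R is not None else np.zeros(3)
    s=env.state()
    print('t',round(s['t'],2),'tcp',M[:3,3].round(1),'local',wl(M[:3,3]).round(1),'F',s['ft_force'].round(1),'SHIFT',d.round(1),'TURN',w.round(3))
E
python3 - <<'E'
from h import *
delta([*lw(18,0),60],want())
E
```

```text
t 1.62 tcp [615.7  75.1 118.8] local [ 91.3 -48.5] F [ 1.4  0.1 -0.2] SHIFT [60.6 70.9 49.8] TURN [ 0.015 -0.004 -0.028]
```

step_arm(
  rows=[
    [0,25,17,0.015,-0.004,-0.028],
    [10,25,17,0,0,0],
    [20,21,16,0,0,0],
    [20,0,0,0,0,0],
    [0,0,0,0,0,0],
  ],
)

```text
t: 2.25
eef_pos: [541.3, 125.6, 59.5]
tcp_rot: [1.778, 1.555, -3.025]
ft_force: [0.0, 0.4, 0.7]
opening: 0.002
```

```bash
python3 - <<'E'
from h import *
delta([*lw(18,0),45],want())
im,K,P=cam('wrist'); cv2.imwrite('pics/c_w.png',im)
E
```

```text
t 2.25 tcp [541.3 125.6  59.5] local [12.8 -4.6] F [0.  0.4 0.7] SHIFT [14.4 -5.4  4.6] TURN [-0.003 -0.003 -0.015]
```

View pics/c_w.png

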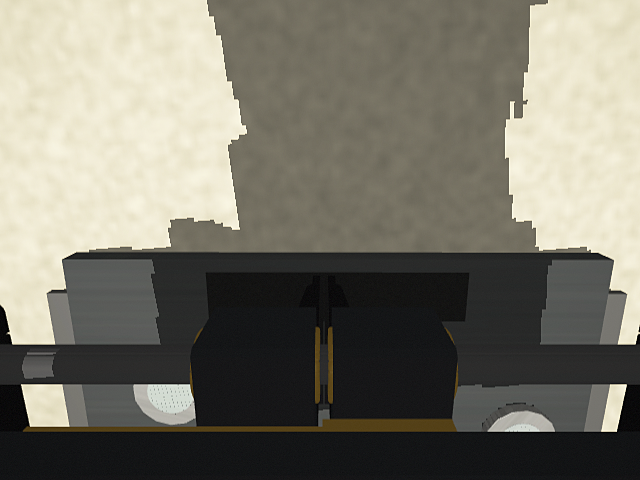

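step_arm(
  rows=[
    [10,-5.4,4.6,0,0,-0.015],
    [2,0,0,0,0,0],
    [0,0,0,0,0,0],
  ],
)

```text
t: 2.68
eef_pos: [548.5, 129.0, 48.0]
tcp_rot: [-2.305, 1.567, -0.826]
ft_force: [0.6, -0.1, -0.5]
opening: 0.001
```

step_arm(
  rows=[
    [3,0,0,0,0,0],
    [2,0,0,0,0,0],
  ],
)

```text
t: 2.92
eef_pos: [550.2, 128.9, 45.6]
tcp_rot: [-1.822, 1.563, -0.343]
ft_force: [-2.8, -3.3, 33.4]
opening: 0.004
```

step_arm(
  rows=[
    [0.6,12,0,0,0,0],
    [0.6,12,0,0,0,0],
  ],
)

```text
t: 3.18
eef_pos: [528.1, 131.0, 45.7]
tcp_rot: [-1.635, 1.556, -0.156]
ft_force: [3.5, -1.9, 4.3]
opening: 0.005
```

step_arm(
  rows=[
    [1.2,12,0,0,0,0],
    [1.2,12,0,0,0,0],
    [1.2,12,0,0,0,0],
  ],
)

```text
t: 3.55
eef_pos: [494.9, 134.0, 45.5]
tcp_rot: [-1.539, 1.543, -0.059]
ft_force: [2.5, -5.7, 20.0]
opening: 0.002
```

```bash
python3 - <<'E'
from h import *
delta([*lw(-72,0),45],want())
im,K,P=cam('side'); cv2.imwrite('pics/d.png',im)
E
```

```text
t 3.55 tcp [494.9 134.   45.5] local [-34.2  -0.3] F [ 2.5 -5.7 20. ] SHIFT [-0.5 37.8  0.1] TURN [-0.004  0.001  0.027]
```

View pics/d.png

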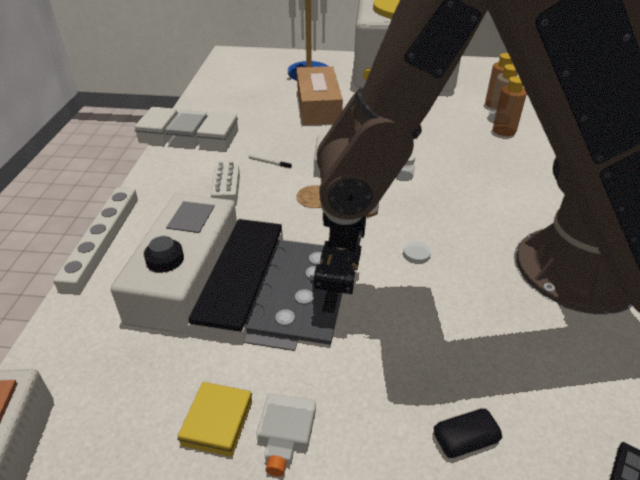

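The carrier is moving with the gripper, and the discs and pocket rims are appearing. I'll keep pulling.

step_arm(
  rows=[
    [0.8,12,0,0,0,0.01],
    [0.8,12,0,0,0,0.01],
    [0.8,12,0,0,0,0.01],
  ],
)

```text
t: 3.98
eef_pos: [459.5, 137.1, 45.7]
tcp_rot: [-1.205, 1.564, 0.275]
ft_force: [3.4, -4.0, 15.5]
opening: 0.006
```

step_arm(
  rows=[
    [0.8,8,0,0,0,0],
    [0.8,8,0,0,0,0],
  ],
)

```text
t: 4.22
eef_pos: [445.0, 138.6, 45.7]
tcp_rot: [-1.292, 1.557, 0.188]
ft_force: [7.4, -0.1, 6.3]
opening: 0.004
```

step_arm(
  rows=[
    [-45,0,0,0,0,0],
    [-60,0,0,0,0,0],
    [-60,0,0,0,0,0],
    [-45,0,0,0,0,0],
    [0,0,0,0,0,0],
    [0,0,0,0,0,0],
  ],
)

```text
t: 4.97
eef_pos: [437.2, 138.2, 259.3]
tcp_rot: [-1.183, 1.565, 0.298]
ft_force: [0.3, -0.3, -0.5]
opening: 0.009
```

```bash
python3 - <<'E'
from h import *
import pickle
delta([*lw(-72,0),245],want())
im,K,P=cam('wrist'); cv2.imwrite('pics/e.png',im); pickle.dump((im,K,P),open('e.pkl','wb'))
im,K,P=cam('side'); cv2.imwrite('pics/e2.png',im)
E
```

```text
t 4.97 tcp [437.2 138.2 259.3] local [-92.   -1.1] F [ 0.3 -0.3 -0.5] SHIFT [ 14.4 -19.9   1.1] TURN [-0.003  0.002  0.005]
```

View pics/e.png

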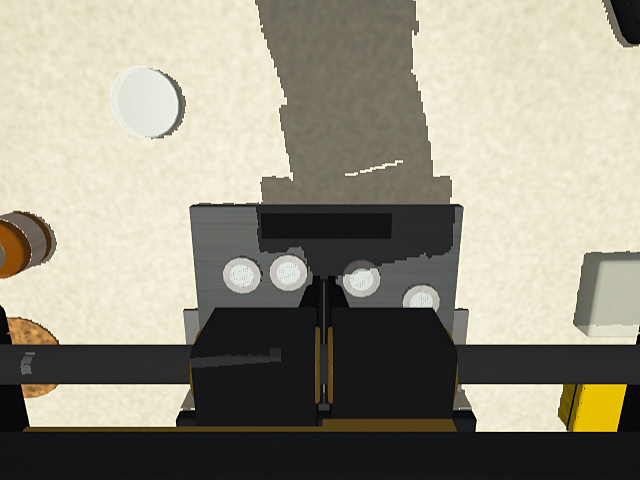

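View pics/e2.png

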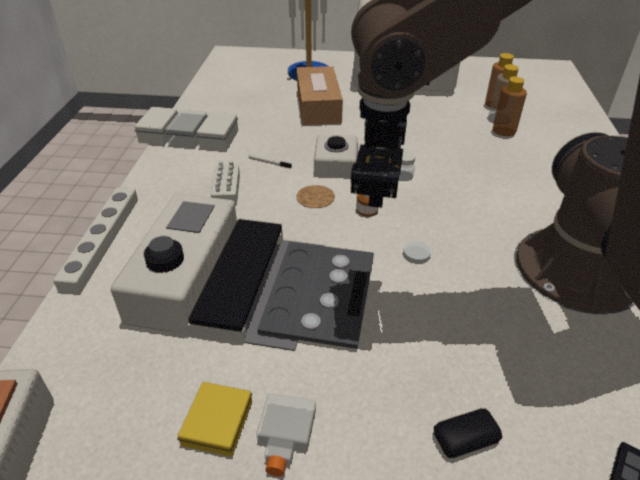

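```bash
python3 - <<'E'
from h import *
import pickle
im,K,P=pickle.load(open('e.pkl','rb'))
g=ray([(191,205),(463,205)],20,K,P); print(wl(g).round(1), np.linalg.norm(g[1]-g[0]))
st=ray([(262,214),(391,214),(392,238),(262,238)],20,K,P);print('strip',wl(st).round(1),wl(st).mean(0))
gray=cv2.cvtColor(im,cv2.COLOR_BGR2GRAY)
for c in [(242,274),(289,271),(361,279),(421,299)]:
    print(wl(ray(c,26,K,P)).round(1))
c=env.get_calibration('side');K=(c['fx'],c['fy'],c['cx'],c['cy']);P=c['pose']
print('side corners',wl(ray([(374,251),(361,343)],20,K,P)).round(1))
print('side discs',wl(ray([(341,261),(339,276),(329,300),(311,321)],26,K,P)).round(1))
im=cv2.imread('pics/e2.png')[230:360,220:400]; cv2.imwrite('pics/e3.png',cv2.resize(im,None,fx=4.4,fy=4.4,interpolation=cv2.INTER_CUBIC))
E
```

```text
[[ -89.8 -121.2]
 [ -88.9  126.3]] 247.41679170457553
strip [[-81.2 -57. ]
 [-80.8  61. ]
 [-58.   62.8]
 [-58.4 -58. ]] [-69.61110589   2.2203202 ]
[[-25.2 -77.3]]
[[-28.  -33.2]]
[[-19.7  34.3]]
[[ 0.9 91.9]]
side corners [[ -90.5 -125.8]
 [ -95.   122.7]]
side discs [[-27.3 -75.3]
 [-30.3 -31. ]
 [-22.   37. ]
 [  1.3  94.6]]
```

View pics/e3.png

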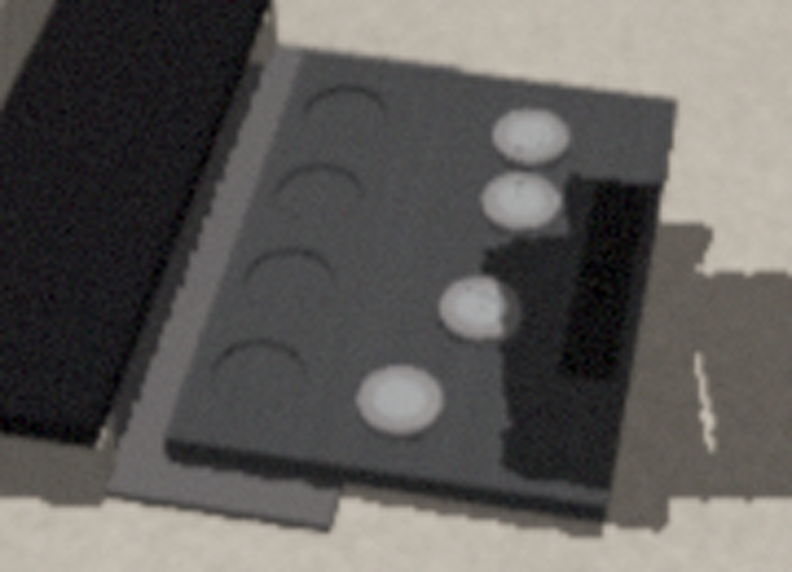

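Carrier out about 90 mm (front stop). All four pockets are visible in the side view, and the discs are at local y −77, −33, 34 and 92. Next I move behind disc A with the fingers 20 mm apart.

step_arm(
  rows=[
    [45,-13,-26,0,0,0],
    [50,-13,-26,0,0,0],
    [50,-10,-24,0,0,0],
    [30,0,0,0,0,0],
    [0,0,0,0,0,0],
  ],
  grip=20,
)

```text
t: 5.7
eef_pos: [465.6, 57.5, 74.0]
tcp_rot: [1.125, 1.566, 2.607]
ft_force: [-0.6, 0.4, 1.4]
opening: 0.212
```

```bash
python3 - <<'E'
from h import *
delta([*lw(-57,-77),46.7],want())
E
```

```text
t 5.7 tcp [465.6  57.5  74. ] local [-56.7 -79.1] F [-0.6  0.4  1.4] SHIFT [27.4  0.2  2. ] TURN [-0.002  0.002 -0.004]
```

step_arm(
  rows=[
    [18,0,2,0,0,-0.004],
    [4,0,0,0,0,0],
    [0,0,0,0,0,0],
  ],
)

```text
t: 6.08
eef_pos: [465.9, 60.0, 53.0]
tcp_rot: [0.18, 1.569, 1.662]
ft_force: [0.5, 0.0, -0.5]
opening: 0.208
```

```bash
python3 - <<'E'
from h import *
delta([*lw(-57,-77),46.7],want())
im,K,P=cam('wrist'); cv2.imwrite('pics/f.png',im)
E
```

```text
t 6.08 tcp [465.9  60.   53. ] local [-56.7 -76.5] F [ 0.5  0.  -0.5] SHIFT [ 6.3  0.3 -0.5] TURN [-0.002  0.002 -0.   ]
```

View pics/f.png

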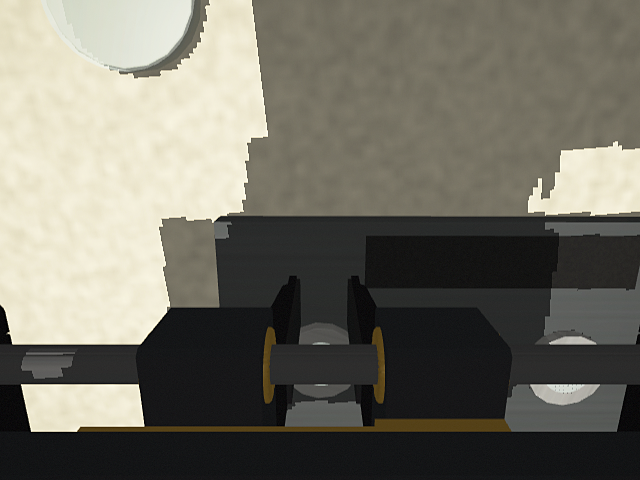

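Disc A is centred between the fingers at about (321,358). I'll lower and push.

step_arm(
  rows=[
    [5.5,0,-0.5,0,0,0],
    [0.6,0,0,0,0,0],
    [0,0,0,0,0,0],
  ],
)

```text
t: 6.5
eef_pos: [466.5, 59.6, 48.1]
tcp_rot: [-0.852, 1.568, 0.631]
ft_force: [0.1, -0.4, 1.1]
opening: 0.21
```

step_arm(
  rows=[
    [0,-12,0,0,0,0],
    [0,-12,-1,0,0,0],
    [0,-12,-1,0,0,0],
  ],
)

```text
t: 6.88
eef_pos: [504.6, 54.2, 48.5]
tcp_rot: [-0.927, 1.567, 0.555]
ft_force: [0.5, -0.5, -0.2]
opening: 0.21
```

```bash
python3 - <<'E'
from h import *
delta([*lw(40,-83.5),46.7],want())
E
```

```text
t 6.88 tcp [504.6  54.2  48.5] local [-17.6 -79. ] F [ 0.5 -0.5 -0.2] SHIFT [  2.  -57.6  -4.5] TURN [-0.001  0.002  0.003]
```

step_arm(
  rows=[
    [1,-12,-1,0,0,0],
    [0.6,-12,-1,0,0,0],
    [0.5,-12,-1,0,0,0],
    [0.3,-8,-1,0,0,0],
    [0,0,0,0,0,0],
  ],
)

```text
t: 7.5
eef_pos: [552.2, 45.4, 45.7]
tcp_rot: [-0.98, 1.567, 0.502]
ft_force: [0.4, 0.3, 0.1]
opening: 0.206
```

```bash
python3 - <<'E'
from h import *
delta([*lw(40,-83.5),46.7],want())
im,K,P=cam('wrist'); cv2.imwrite('pics/g.png',im)
im,K,P=cam('side');cv2.imwrite('pics/g2.png',cv2.resize(im[200:360,200:420],None,fx=3.6,fy=3.6,interpolation=cv2.INTER_CUBIC))
E
```

```text
t 7.5 tcp [552.2  45.4  45.7] local [ 30.6 -83.6] F [0.4 0.3 0.1] SHIFT [-0.9 -9.4  0.1] TURN [-0.002  0.002  0.003]
```

View pics/g.png

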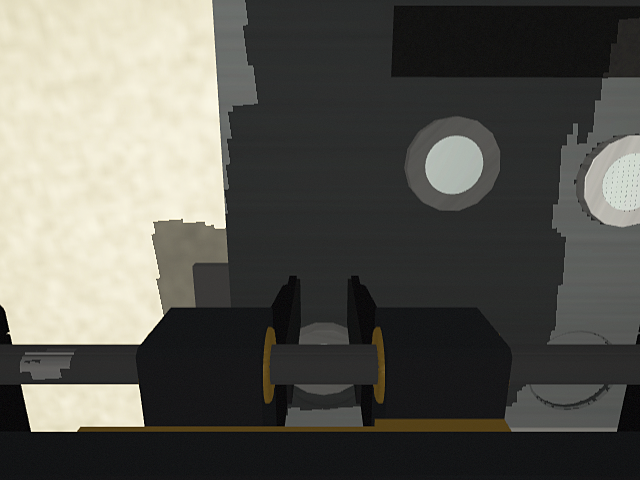

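View pics/g2.png

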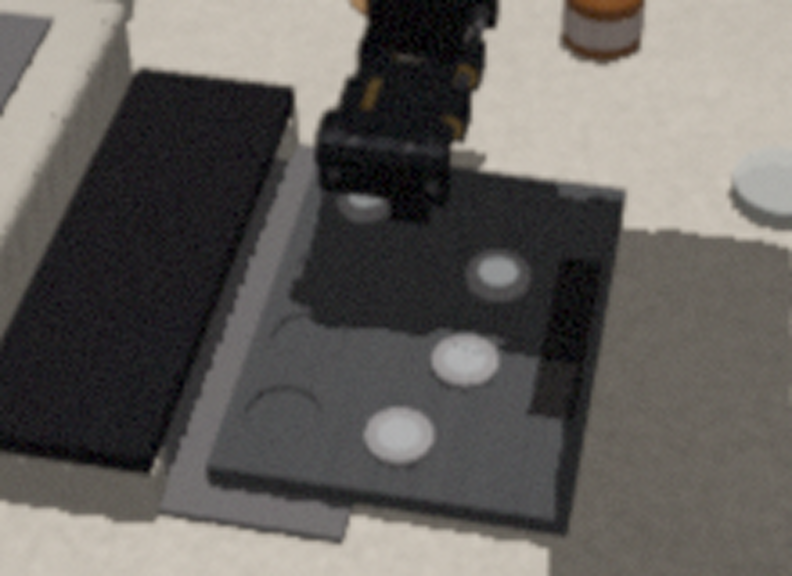

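```bash
python3 - <<'E'
from h import *
c=env.get_calibration('wrist');K=(c['fx'],c['fy'],c['cx'],c['cy']);P=T()@c['hand_eye']
print(wl(ray([(569,370),(230,262)],20,K,P)).round(1), wl(ray([(320,358),(452,163)],26,K,P)).round(1))
E
```

```text
[[  65.8   27.2]
 [  13.9 -122.9]] [[ 55.7 -85.3]
 [-27.6 -34.8]]
```

step_arm(
  rows=[
    [-0.6,-3,0.4,0,0,0],
    [0,-3,0,0,0,0],
    [0,-3,0,0,0,0],
    [0,-2,0,0,0,0],
    [0,0,0,0,0,0],
  ],
)

```text
t: 8.22
eef_pos: [562.7, 45.1, 46.6]
tcp_rot: [-0.819, 1.568, 0.664]
ft_force: [0.2, -0.4, -0.5]
opening: 0.21
```

```bash
python3 - <<'E'
from h import *
delta([*lw(40,-83.5),46.7],want())
im,K,P=cam('wrist'); cv2.imwrite('pics/i.png',im[250:,150:500])
im,K,P=cam('side');cv2.imwrite('pics/i2.png',cv2.resize(im[200:360,200:420],None,fx=3.6,fy=3.6,interpolation=cv2.INTER_CUBIC))
E
```

```text
t 8.22 tcp [562.7  45.1  46.6] local [ 41.1 -82.9] F [ 0.2 -0.4 -0.5] SHIFT [-0.1  1.1 -0.6] TURN [-0.001  0.002  0.002]
```

View pics/i.png

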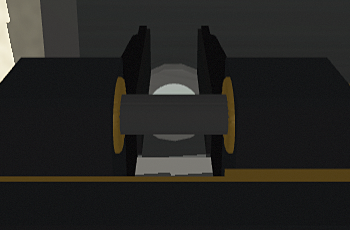

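View pics/i2.png

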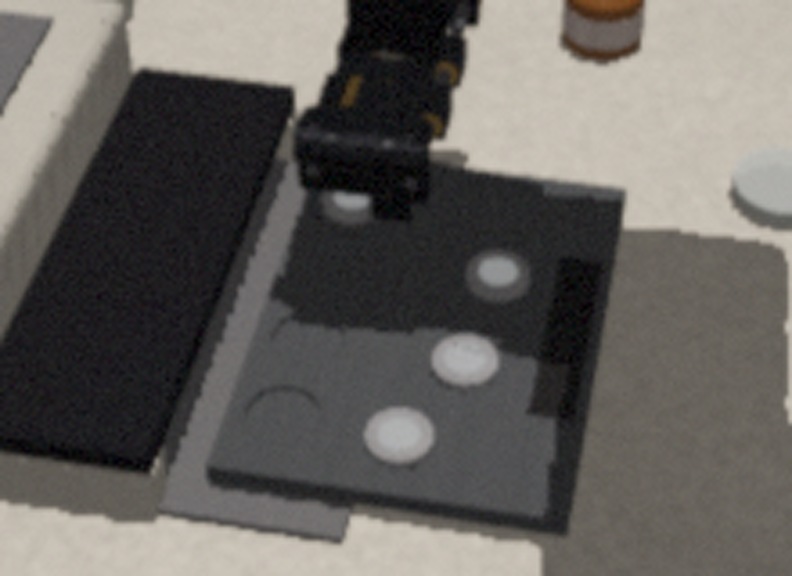

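step_arm(
  rows=[
    [0,-2,-0.4,0,0,0],
    [0,-1,0,0,0,0],
  ],
)

```text
t: 8.57
eef_pos: [564.7, 44.6, 46.4]
tcp_rot: [0.019, 1.569, 1.501]
ft_force: [-2.6, 0.4, 0.6]
opening: 0.206
```

step_arm(
  rows=[
    [-2,4,0,0,0,0],
    [-25,4,0,0,0,0],
    [-10,35,18,0,0,0],
    [0,35,18,0,0,0],
    [0,24,12,0,0,0],
    [0,0,0,0,0,0],
  ],
)

```text
t: 9.32
eef_pos: [465.2, 102.3, 85.4]
tcp_rot: [-1.051, 1.566, 0.431]
ft_force: [-0.0, -0.0, 0.7]
opening: 0.209
```

```bash
python3 - <<'E'
from h import *
delta([*lw(-59,-34),46.7],want())
im,K,P=cam('side');cv2.imwrite('pics/j2.png',cv2.resize(im[200:360,200:420],None,fx=3.6,fy=3.6,interpolation=cv2.INTER_CUBIC))
im,K,P=cam('scene');cv2.imwrite('pics/j3.png',cv2.resize(im[150:330,270:510],None,fx=3.3,fy=3.3,interpolation=cv2.INTER_CUBIC))
E
```

```text
t 9.32 tcp [465.2 102.3  85.4] local [-61.  -34.4] F [-0.  -0.   0.7] SHIFT [38.7 -1.9  0.3] TURN [-0.002  0.003  0.004]
```

View pics/j2.png

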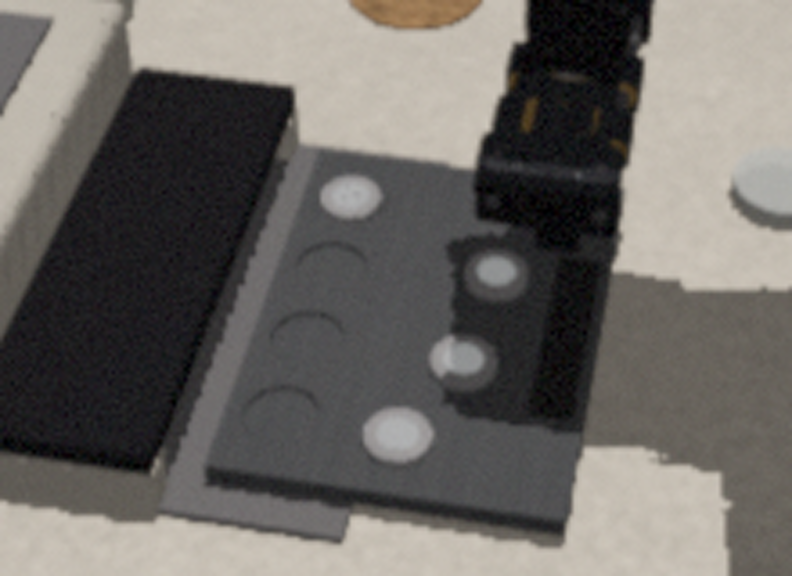

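View pics/j3.png

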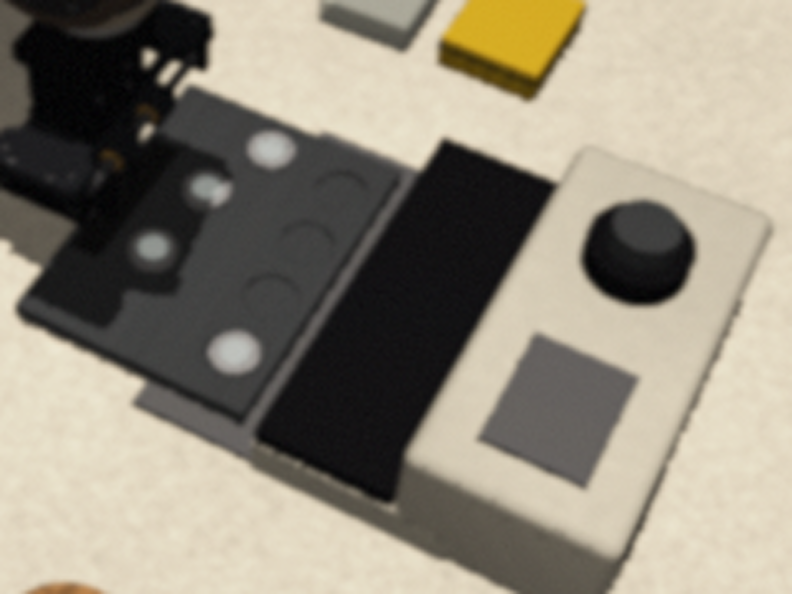

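Disc A seems seated: it lines up with the pocket row and shows no shadow. On to disc B.

step_arm(
  rows=[
    [22,-1.5,0,0,0,0.004],
    [10,0,0,0,0,0],
    [4,0,0,0,0,0],
    [0,0,0,0,0,0],
  ],
)

```text
t: 9.93
eef_pos: [472.0, 100.1, 48.6]
tcp_rot: [-1.004, 1.565, 0.474]
ft_force: [0.4, -0.1, 0.3]
opening: 0.214
```

```bash
python3 - <<'E'
from h import *
delta([*lw(-59,-34),46.7],want())
im,K,P=cam('wrist'); cv2.imwrite('pics/k.png',im[200:])
E
```

```text
t 9.93 tcp [472.  100.1  48.6] local [-54.1 -36. ] F [ 0.4 -0.1  0.3] SHIFT [1.9 5.  2. ] TURN [-0.005  0.003  0.005]
```

View pics/k.png

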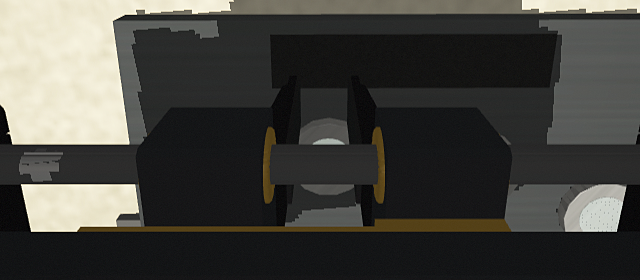

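step_arm(
  rows=[
    [0.8,-12,1.5,0,0,0],
    [0.5,-12,1,0,0,0],
    [0.3,-12,1,0,0,0],
    [0.2,-12,1,0,0,0],
    [0.2,-12,1,0,0,0],
    [0,-12,1,0,0,0],
    [0,0,0,0,0,0],
  ],
)

```text
t: 10.85
eef_pos: [550.9, 100.0, 48.2]
tcp_rot: [-1.143, 1.562, 0.336]
ft_force: [-1.0, 0.8, 0.3]
opening: 0.209
```

```bash
python3 - <<'E'
from h import *
delta([*lw(40,-28),46.6],want())
c=env.get_calibration('wrist');im,K,P=cam('wrist'); cv2.imwrite('pics/l.png',im)
E
```

```text
t 10.85 tcp [550.9 100.   48.2] local [ 24.6 -29.3] F [-1.   0.8  0.3] SHIFT [  1.7 -15.4   1.3] TURN [-0.005  0.004  0.008]
```

View pics/l.png

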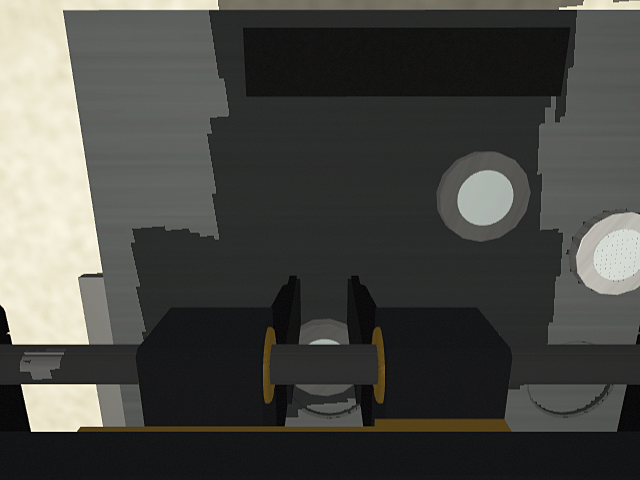

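step_arm(
  rows=[
    [1,-4,0.6,0,0,0.004],
    [0.7,-4,0.6,0,0,0],
    [0.3,-3,0,0,0,0],
    [0,-3,0,0,0,0],
    [0,-1.5,0,0,0,0],
  ],
)

```text
t: 11.52
eef_pos: [566.0, 99.9, 46.0]
tcp_rot: [-0.507, 1.567, 0.973]
ft_force: [-0.3, 0.1, 0.2]
opening: 0.21
```

```bash
python3 - <<'E'
from h import *
delta([*lw(41,-28),46.6],want())
im,K,P=cam('wrist'); cv2.imwrite('pics/m.png',im[250:])
E
```

```text
t 11.53 tcp [566.   99.9  46. ] local [ 39.6 -28.1] F [-0.3  0.1  0.2] SHIFT [-0.6 -1.4  0.1] TURN [-0.005  0.003  0.002]
```

View pics/m.png

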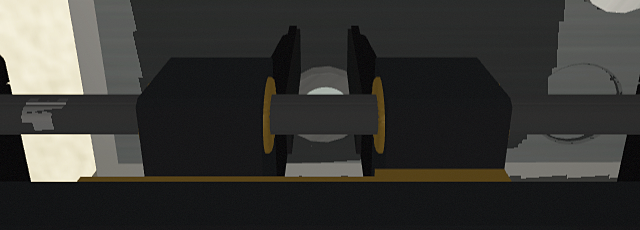

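step_arm(
  rows=[
    [0,-1.5,0,0,0,0],
    [0,-1.2,0,0,0,0],
  ],
)

```text
t: 11.82
eef_pos: [568.8, 99.6, 46.0]
tcp_rot: [-0.472, 1.567, 1.007]
ft_force: [0.1, 0.3, 0.0]
opening: 0.212
```

step_arm(
  rows=[
    [0,-1.2,0,0,0,0],
    [0,0,0,0,0,0],
  ],
)

```text
t: 12.08
eef_pos: [569.5, 99.7, 45.9]
tcp_rot: [-0.088, 1.567, 1.391]
ft_force: [-0.3, 0.0, -0.1]
opening: 0.212
```

step_arm(
  rows=[
    [-2,4,0,0,0,0],
    [-20,4,0,0,0,0],
    [-8,32,22,0,0,0],
    [0,32,22,0,0,0],
    [0,24,19,0,0,0],
    [0,0,0,0,0,0],
  ],
)

```text
t: 12.82
eef_pos: [478.0, 172.6, 82.7]
tcp_rot: [-0.962, 1.562, 0.516]
ft_force: [0.7, -0.4, 0.1]
opening: 0.208
```

```bash
python3 - <<'E'
from h import *
delta([*lw(-52,34.5),46.7],want())
im,K,P=cam('side');cv2.imwrite('pics/n2.png',cv2.resize(im[200:360,200:420],None,fx=3.6,fy=3.6,interpolation=cv2.INTER_CUBIC))
im,K,P=cam('wrist');cv2.imwrite('pics/n.png',im)
E
```

```text
t 12.82 tcp [478.  172.6  82.7] local [-54.4  36.7] F [ 0.7 -0.4  0.1] SHIFT [36.  -2.2 -2.4] TURN [-0.006  0.005  0.007]
```

View pics/n2.png

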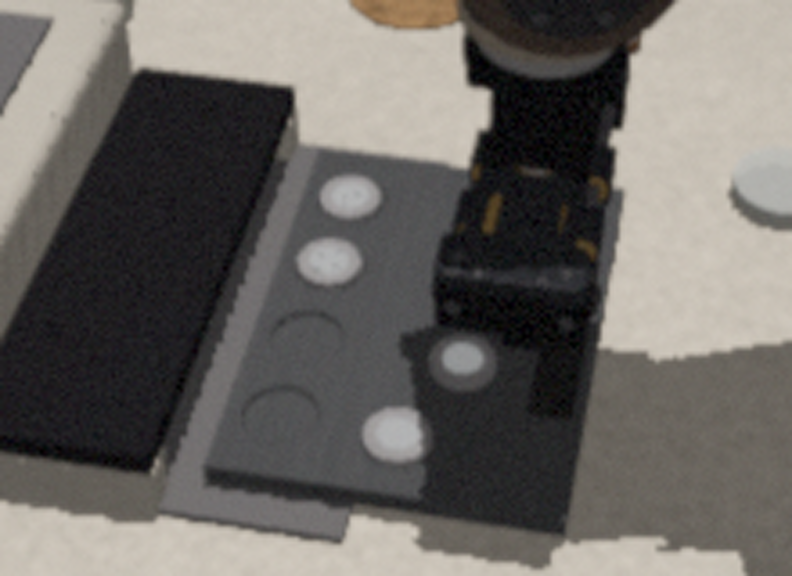

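View pics/n.png

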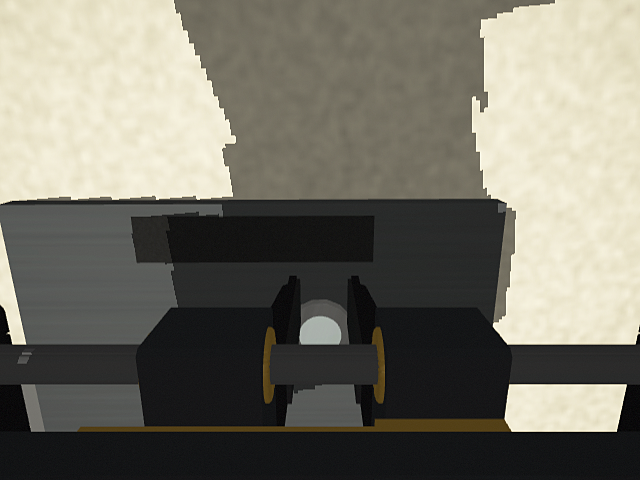

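step_arm(
  rows=[
    [20,0,-1,-0.006,0.005,0.007],
    [10,0,-0.5,0,0,0],
    [3,0,0,0,0,0],
    [0,0,0,0,0,0],
  ],
)

```text
t: 13.42
eef_pos: [481.1, 168.5, 46.4]
tcp_rot: [-2.77, 1.57, -1.289]
ft_force: [0.5, 0.2, 0.1]
opening: 0.209
```

```bash
python3 - <<'E'
from h import *
delta([*lw(40,28),46.7],want())
E
```

```text
t 13.43 tcp [481.1 168.5  46.4] local [-50.9  32.9] F [0.5 0.2 0.1] SHIFT [ -0.3 -91.   -4.6] TURN [-0.003 -0.     0.   ]
```

step_arm(
  rows=[
    [-0.3,-12,0.5,0,0,0],
    [0,-12,-0.5,0,0,0],
    [0,-12,-1,0,0,0],
    [0,-12,-1,0,0,0],
    [0,-12,-1,0,0,0],
    [0,-12,-1,0,0,0],
    [0,0,0,0,0,0],
  ],
)

```text
t: 14.3
eef_pos: [558.9, 157.1, 47.5]
tcp_rot: [-1.536, 1.569, -0.056]
ft_force: [0.1, -0.3, 0.4]
opening: 0.214
```

```bash
python3 - <<'E'
from h import *
delta([*lw(40,28),46.5],want())
im,K,P=cam('wrist'); cv2.imwrite('pics/o.png',im[200:])
E
```

```text
t 14.3 tcp [558.9 157.1  47.5] local [27.5 28.3] F [ 0.1 -0.3  0.4] SHIFT [  1.  -12.5  -0.2] TURN [-0.004  0.     0.002]
```

View pics/o.png

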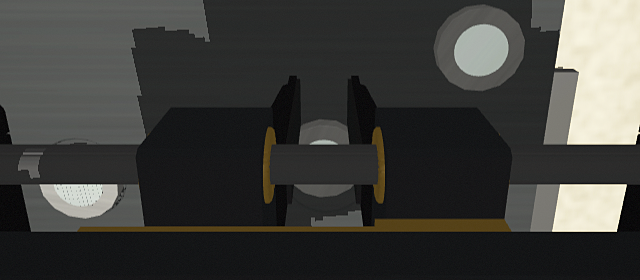

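step_arm(
  rows=[
    [0.8,-4,0,0,0,0],
    [0.3,-4,0,0,0,0],
    [0,-3,0,0,0,0],
    [0,-2,0,0,0,0],
    [0,-1.5,0,0,0,0],
    [0,-1,0,0,0,0],
  ],
)

```text
t: 15.1
eef_pos: [573.8, 155.9, 46.3]
tcp_rot: [-2.009, 1.57, -0.528]
ft_force: [0.2, 0.2, -0.5]
opening: 0.211
```

```bash
python3 - <<'E'
from h import *
delta([*lw(43,28),46.4],want())
E
```

```text
t 15.1 tcp [573.8 155.9  46.3] local [42.5 28.4] F [ 0.2  0.2 -0.5] SHIFT [-0.1 -0.5 -0.4] TURN [-0.003 -0.     0.001]
```

step_arm(
  rows=[
    [0,-1,0,0,0,0],
    [-2,4,0,0,0,0],
    [-20,4,0,0,0,0],
    [-8,26,22,0,0,0],
    [0,26,22,0,0,0],
    [0,16,19,0,0,0],
    [0,0,0,0,0,0],
  ],
)

```text
t: 15.98
eef_pos: [502.7, 227.3, 83.0]
tcp_rot: [-1.266, 1.566, 0.214]
ft_force: [0.2, -0.8, 0.3]
opening: 0.212
```

```bash
python3 - <<'E'
from h import *
delta([*lw(-31,92),46.7],want())
im,K,P=cam('side');cv2.imwrite('pics/p2.png',cv2.resize(im[200:360,200:420],None,fx=3.6,fy=3.6,interpolation=cv2.INTER_CUBIC))
im,K,P=cam('wrist');cv2.imwrite('pics/p.png',im)
E
```

```text
t 15.97 tcp [502.7 227.3  83. ] local [-34.5  93.3] F [ 0.2 -0.8  0.3] SHIFT [36.3 -3.4 -1.4] TURN [-0.004  0.001  0.005]
```

View pics/p2.png

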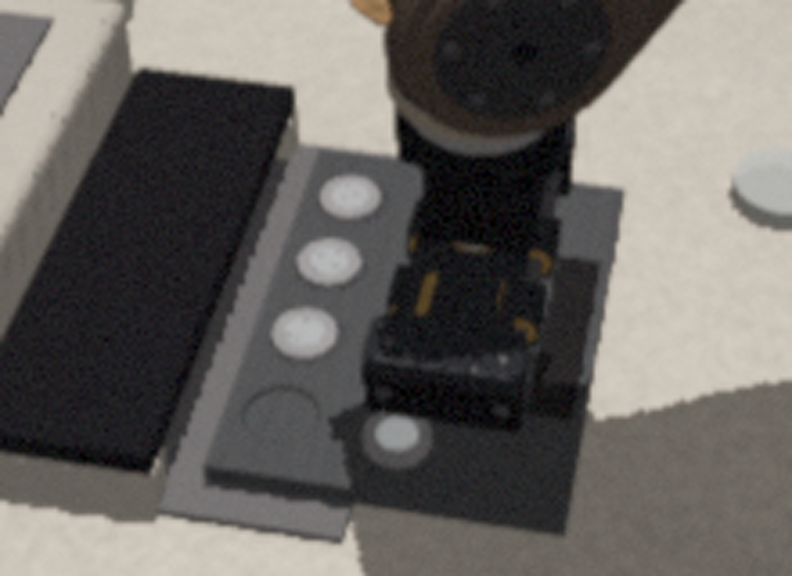

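View pics/p.png

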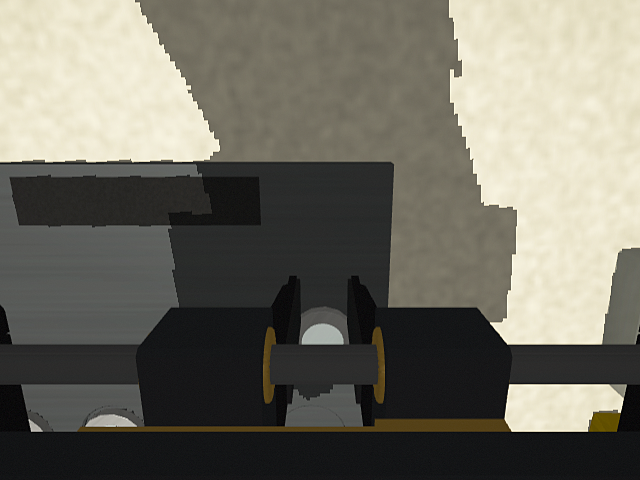

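Three discs are seated in the row and disc D (322,328) is centred between the fingers.

step_arm(
  rows=[
    [20,0,-1,0,0,0.004],
    [10,0,0,0,0,0],
    [4,0,0,0,0,0],
    [0,0,0,0,0,0],
  ],
)

```text
t: 16.58
eef_pos: [506.1, 223.2, 49.0]
tcp_rot: [-0.983, 1.567, 0.493]
ft_force: [0.1, -0.1, -0.3]
opening: 0.209
```

```bash
python3 - <<'E'
from h import *
delta([*lw(40,84),46.7],want())
E
```

```text
t 16.57 tcp [506.1 223.2  49. ] local [-30.8  89.6] F [ 0.1 -0.1 -0.3] SHIFT [  2.5 -70.8  -5. ] TURN [-0.008  0.002  0.003]
```

step_arm(
  rows=[
    [1.3,-11,0,0,0,0],
    [0.8,-11,-1,0,0,0],
    [0.3,-11,-1.5,0,0,0],
    [0,-11,-1.5,0,0,0],
    [0,-11,-1,0,0,0],
    [0,0,0,0,0,0],
  ],
)

```text
t: 17.32
eef_pos: [565.7, 212.1, 47.6]
tcp_rot: [-1.075, 1.565, 0.401]
ft_force: [0.3, -0.5, -0.7]
opening: 0.21
```

```bash
python3 - <<'E'
from h import *
delta([*lw(40,84),46.5],want())
im,K,P=cam('wrist'); cv2.imwrite('pics/q.png',im[200:])
E
```

```text
t 17.32 tcp [565.7 212.1  47.6] local [29.5 83.7] F [ 0.3 -0.5 -0.7] SHIFT [  1.2 -10.5   0.4] TURN [-0.008  0.003  0.005]
```

View pics/q.png

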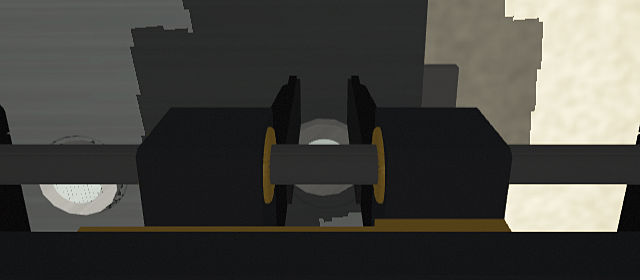

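step_arm(
  rows=[
    [0.8,-4,0.3,0,0,0],
    [0.3,-3,0,0,0,0],
    [0.2,-2.5,0,0,0,0],
    [0,-2,0,0,0,0],
    [0,-1.5,0,0,0,0],
    [0,-1,0,0,0,0],
  ],
)

```text
t: 18.12
eef_pos: [579.1, 211.4, 46.2]
tcp_rot: [-1.015, 1.566, 0.461]
ft_force: [0.5, -0.2, -0.0]
opening: 0.212
```

```bash
python3 - <<'E'
from h import *
delta([*lw(43,84),46.4],want())
E
```

```text
t 18.12 tcp [579.1 211.4  46.2] local [42.9 84.2] F [ 0.5 -0.2 -0. ] SHIFT [-0.2 -0.1 -0.2] TURN [-0.007  0.002  0.004]
```

step_arm(
  rows=[
    [-2,4,0,0,0,0],
    [-40,4,0,0,0,0],
    [-55,-20,-25,0,0,0],
    [-55,-30,-25,0,0,0],
    [0,-30,-20,0,0,0],
    [0,-20,-14,0,0,0],
    [0,0,0,0,0,0],
  ],
  grip=0,
)

```text
t: 19.0
eef_pos: [660.6, 118.4, 200.8]
tcp_rot: [-1.224, 1.566, 0.254]
ft_force: [0.5, 0.5, -0.2]
opening: 0.003
```

```bash
python3 - <<'E'
from h import *
import pickle
delta([*lw(-120,0),60],want())
im,K,P=cam('wrist');cv2.imwrite('pics/r.png',im); pickle.dump((im,K,P),open('r.pkl','wb'))
E
```

```text
t 19.0 tcp [660.6 118.4 200.8] local [132.3  -1.4] F [ 0.5  0.5 -0.2] SHIFT [139.7 252.8  -0.3] TURN [-0.006  0.001  0.004]
```

View pics/r.png

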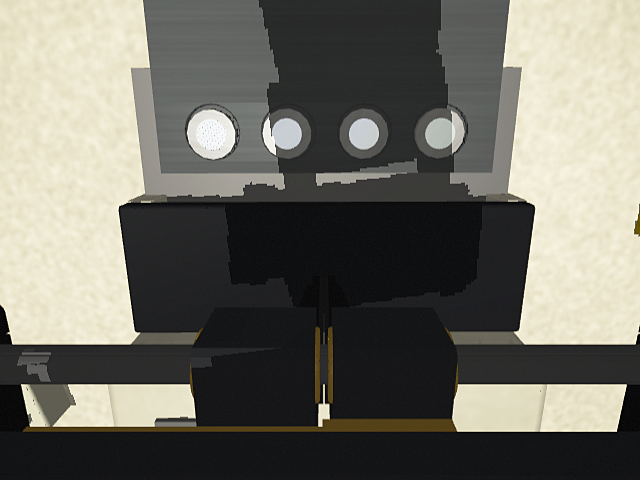

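```bash
python3 - <<'E'
from h import *
import pickle
im,K,P=pickle.load(open('r.pkl','rb'))
cv2.imwrite('pics/r2.png',cv2.resize(im[85:190,165:490],None,fx=2.4,fy=2.4,interpolation=cv2.INTER_CUBIC))
print(wl(ray([(212,134),(288,133),(364,133),(440,132)],23,K,P)).round(1), wl(ray([(212,134),(288,133),(364,133),(440,132)],26,K,P)).round(1))
print(wl(ray([(160,173),(495,173)],20,K,P)).round(1))
E
```

```text
[[ 69.1 -82.4]
 [ 68.7 -26.9]
 [ 69.1  28.6]
 [ 68.7  84.1]] [[ 69.  -81.7]
 [ 68.6 -26.7]
 [ 69.   28.3]
 [ 68.6  83.3]]
[[  97.6 -124.6]
 [  99.2  128.5]]
```

View pics/r2.png

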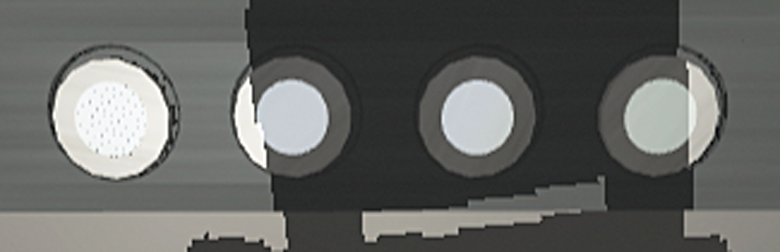

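```bash
python3 - <<'E'
from h import *
import pickle
im,K,P=pickle.load(open('r.pkl','rb'))
print(wl(ray([(122,206),(533,206),(134,331),(520,331)],49,K,P)).round(1))
print(wl(ray([(132,68),(521,68)],8,K,P)).round(1))
E
```

```text
[[ 117.  -142.8]
 [ 118.8  146.1]
 [ 214.  -146.5]
 [ 216.   148.3]]
[[  22.1 -141.3]
 [  23.8  144.6]]
```

All four discs are seated, with an even 56 mm spacing and dark pocket rims around each. Next: carrier home.

step_arm(
  rows=[
    [0,50,0,0,0,0],
    [0,55,0,0,0,0],
    [0,55,0,0,0,0],
    [20,55,0,0,0,0],
    [40,35,0,0,0,0],
    [40,0,0,0,0,0],
    [0,0,0,0,0,0],
  ],
)

```text
t: 19.92
eef_pos: [395.0, 146.3, 97.8]
tcp_rot: [-0.36, 1.569, 1.124]
ft_force: [0.4, -0.6, 0.7]
opening: 0.006
```

```bash
python3 - <<'E'
from h import *
delta([*lw(-112,0),37.5],want())
E
```

```text
t 19.93 tcp [395.  146.3  97.8] local [-134.8    3.4] F [ 0.4 -0.6  0.7] SHIFT [ 60.3 -22.7  -3.5] TURN [0.    0.002 0.001]
```

step_arm(
  rows=[
    [35,-8,-3,0,0,0],
    [22,-8,0,0,0,0],
    [2,-3,0,0,0,0],
    [0,0,0,0,0,0],
  ],
)

```text
t: 20.42
eef_pos: [415.5, 143.3, 42.3]
tcp_rot: [-1.016, 1.565, 0.469]
ft_force: [0.0, -0.6, 0.4]
opening: 0.005
```

```bash
python3 - <<'E'
from h import *
delta([*lw(-10,0),37.5],want())
im,K,P=cam('side');cv2.imwrite('pics/s.png',cv2.resize(im[180:360,200:460],None,fx=3,fy=3,interpolation=cv2.INTER_CUBIC))
E
```

```text
t 20.43 tcp [415.5 143.3  42.3] local [-114.2    2. ] F [ 0.  -0.6  0.4] SHIFT [   5.4 -104.1   -2.3] TURN [0.002 0.003 0.005]
```

View pics/s.png

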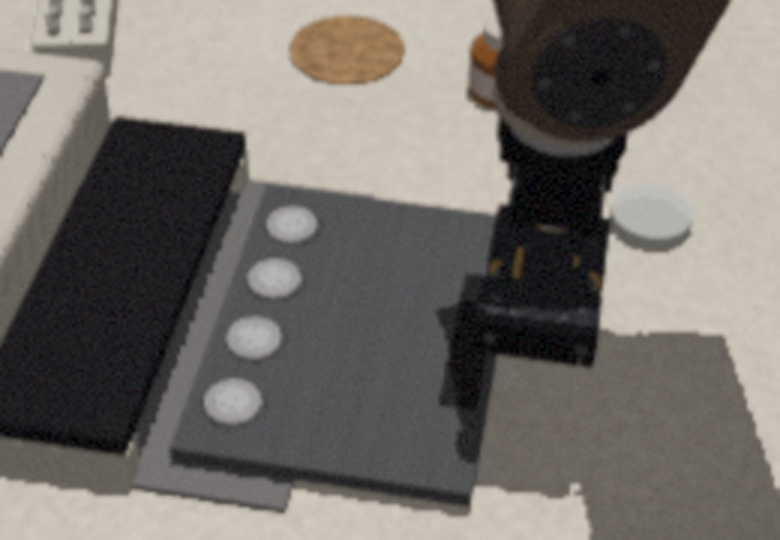

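step_arm(
  rows=[
    [5,0,-1.5,0,0,0.004],
    [0,0,0,0,0,0],
    [0,-10,0,0,0,0],
    [0,-10,0,0,0,0],
    [0,-10,0,0,0,0],
    [0,-10,0,0,0,0],
  ],
)

```text
t: 21.22
eef_pos: [456.6, 138.3, 39.0]
tcp_rot: [-0.114, 1.568, 1.372]
ft_force: [-3.6, 0.8, 0.7]
opening: 0.007
```

```bash
python3 - <<'E'
from h import *
delta([*lw(-10,0),37.5],want())
E
```

```text
t 21.23 tcp [456.6 138.3  39. ] local [-72.7   0.7] F [-3.6  0.8  0.7] SHIFT [  1.5 -62.7  -0.8] TURN [0.002 0.003 0.   ]
```

step_arm(
  rows=[
    [0.5,-10,-0.4,0,0,0],
    [0.3,-10,0,0,0,0],
    [0,-10,0,0,0,0],
    [0,-10,0,0,0,0],
    [0,-10,0,0,0,0],
    [0,-5,0,0,0,0],
  ],
)

```text
t: 21.98
eef_pos: [515.6, 132.6, 38.0]
tcp_rot: [0.037, 1.568, 1.523]
ft_force: [-2.1, 0.6, 2.3]
opening: 0.01
```

```bash
python3 - <<'E'
from h import *
delta([*lw(-10,0),37.5],want())
E
```

```text
t 21.98 tcp [515.6 132.6  38. ] local [-13.5   0.1] F [-2.1  0.6  2.3] SHIFT [ 0.5 -3.5 -0.1] TURN [ 0.002  0.003 -0.   ]
```

step_arm(
  rows=[
    [0,-2.5,0,0,0,0],
    [0,-2,0,0,0,0],
  ],
)

```text
t: 22.22
eef_pos: [518.3, 132.2, 37.7]
tcp_rot: [1.148, 1.565, 2.633]
ft_force: [-13.7, 1.9, 7.5]
opening: 0.009
```

step_arm(
  rows=[
    [0,-2,0,0,0,0],
    [0,-2,0,0,0,0],
  ],
)

```text
t: 22.48
eef_pos: [518.4, 132.0, 37.3]
tcp_rot: [1.504, 1.557, 2.99]
ft_force: [-9.9, 1.6, 5.0]
opening: 0.001
```

step_arm(
  rows=[
    [0,12,0,0,0,0],
    [0,20,0,0,0,0],
    [-40,10,0,0,0,0],
    [-55,0,-40,0,0,0],
    [-55,0,-50,0,0,0],
    [0,0,0,0,0,0],
  ],
  grip=95,
)

```text
t: 23.22
eef_pos: [469.8, 54.9, 179.0]
tcp_rot: [1.465, 1.564, 2.954]
ft_force: [0.2, 0.0, 0.0]
opening: 0.577
```

```bash
python3 - <<'E'
from h import *
delta([*lw(-10,0),37.5],want())
for n in ['side','scene']:
    im,K,P=cam(n);cv2.imwrite(f'pics/t_{n}.png',im)
E
```

```text
t 23.23 tcp [469.8  54.9 179. ] local [-52.4 -81.3] F [0.2 0.  0. ] SHIFT [141.2 -43.7  81. ] TURN [ 0.004  0.001 -0.007]
```

View pics/t_side.png

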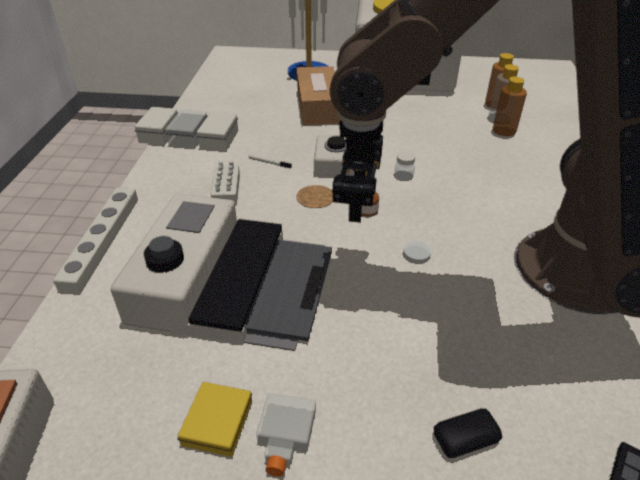

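View pics/t_scene.png

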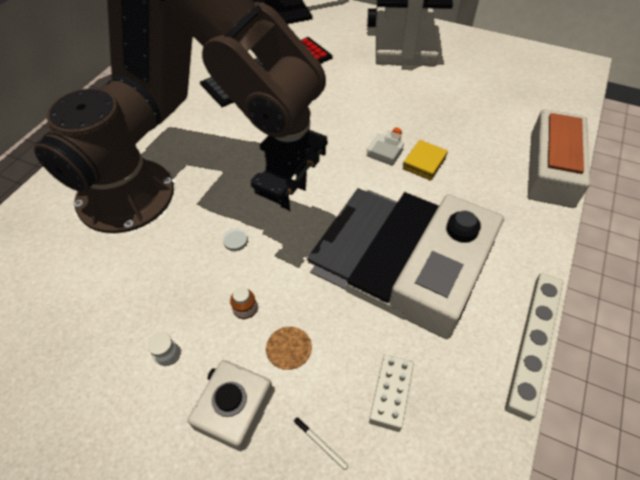

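Carrier is home: its front edge in the side view at (331,246) is back where it started. The bottle hasn't moved in the scene view, (242,303). I'll go look at it with the wrist camera.

step_arm(
  rows=[
    [0,-17,-50,0,0,0],
    [0,-17,-52,0,0,0],
    [0,-17,-52,0,0,0],
    [0,-14,-40,0,0,0],
    [0,0,0,0,0,0],
    [0,0,0,0,0,0],
  ],
)

```text
t: 24.08
eef_pos: [518.5, -140.9, 165.8]
tcp_rot: [1.386, 1.548, 2.884]
ft_force: [-0.1, 0.2, 0.1]
opening: 0.999
```

```bash
python3 - <<'E'
from h import *
import pickle
delta([450,-156,80],want())
im,K,P=cam('wrist');cv2.imwrite('pics/u.png',im); pickle.dump((im,K,P),open('u.pkl','wb'))
E
```

```text
t 24.07 tcp [ 518.5 -140.9  165.8] local [  13.1 -272.1] F [-0.1  0.2  0.1] SHIFT [ 87.2  65.2 -20.4] TURN [ 0.014  0.004 -0.023]
```

View pics/u.png

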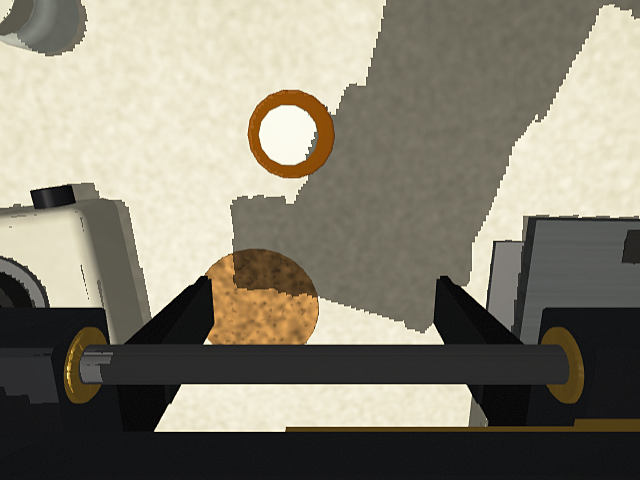

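```bash
python3 - <<'E'
from h import *
import pickle
im,K,P=pickle.load(open('u.pkl','rb'))
b=ray([(288.5,134)],64,K,P)[0]; print('cap',b, 'shoulder',ray([(291.5,134)],42,K,P)[0], 'diam px check', ray([(248,134),(335,134)],42,K,P)[:,:2])
print('coaster edges',ray([(319,305),(262,249)],3,K,P))
delta([*b[:2],100],want())
E
```

```text
cap [ 449.15457662 -155.40738337   64.        ] shoulder [ 449.35180692 -155.22153877   42.        ] diam px check [[ 447.4002506  -181.77019368]
 [ 451.30517447 -128.64824412]]
coaster edges [[ 579.13335129 -148.40755869    3.        ]
 [ 531.11565554 -187.50562664    3.        ]]
t 24.12 tcp [ 518.5 -140.8  165.9] local [  13.2 -272. ] F [-1.1  0.7 -0.6] SHIFT [ 67.4  66.6 -19.9] TURN [ 0.014  0.004 -0.023]
```

step_arm(
  rows=[
    [0,35,-10,0.014,0.004,-0.023],
    [20,31,-10,0,0,0],
    [25,0,0,0,0,0],
    [0,0,0,0,0,0],
  ],
)

```text
t: 24.62
eef_pos: [449.0, -150.4, 120.3]
tcp_rot: [-0.896, 1.57, 0.595]
ft_force: [0.2, -0.6, 0.5]
opening: 0.998
```

```bash
python3 - <<'E'
from h import *
delta([449.3,-155.3,34],want())
im,K,P=cam('wrist');cv2.imwrite('pics/v.png',im)
E
```

```text
t 24.62 tcp [ 449.  -150.4  120.3] local [ -55.2 -287.5] F [ 0.2 -0.6  0.5] SHIFT [86.3 -0.6 -4.9] TURN [0.007 0.    0.   ]
```

View pics/v.png

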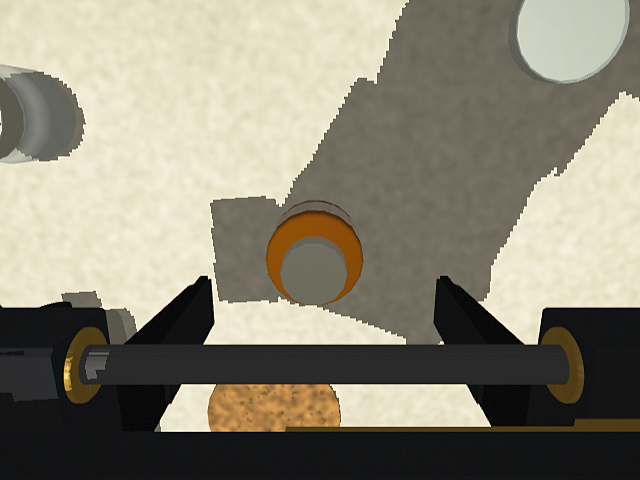

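step_arm(
  rows=[
    [25,-0.5,-5,0.007,0,0],
    [30,0,0,0,0,0],
    [20,0,0,0,0,0],
    [5,0,0,0,0,0],
    [0,0,0,0,0,0],
  ],
)

```text
t: 25.3
eef_pos: [453.8, -154.1, 43.5]
tcp_rot: [-1.891, 1.562, -0.402]
ft_force: [0.2, -0.8, 1.0]
opening: 1.001
```

```bash
python3 - <<'E'
from h import *
delta([449.3,-155.3,34],want())
im,K,P=cam('wrist');cv2.imwrite('pics/w.png',im)
E
```

```text
t 25.3 tcp [ 453.8 -154.1   43.5] local [ -50.1 -290.8] F [ 0.2 -0.8  1. ] SHIFT [ 9.5  4.4 -1.6] TURN [ 0.005 -0.003  0.009]
```

View pics/w.png

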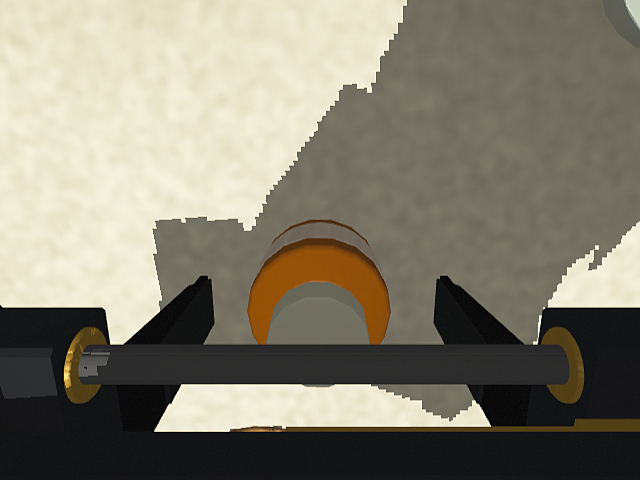

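step_arm(
  rows=[
    [6,4.2,-1.2,0,0,0.009],
    [2,0.5,0,0,0,0],
    [0,0,0,0,0,0],
  ],
)

```text
t: 25.72
eef_pos: [449.4, -155.2, 36.7]
tcp_rot: [-2.731, 1.566, -1.243]
ft_force: [0.3, 0.3, 0.1]
opening: 1.0
```

```bash
python3 - <<'E'
from h import *
delta([449.3,-155.3,34],want())
E
```

```text
t 25.73 tcp [ 449.4 -155.2   36.7] local [ -54.4 -292.4] F [0.3 0.3 0.1] SHIFT [ 2.7  0.1 -0.1] TURN [ 0.005 -0.004  0.002]
```

step_arm(
  rows=[
    [2,0,0,0,0,0],
    [0,0,0,0,0,0],
    [0,0,0,0,0,0],
    [0,0,0,0,0,0],
    [0,0,0,0,0,0],
  ],
  grip=40,
)

```text
t: 26.35
eef_pos: [449.5, -155.3, 34.7]
tcp_rot: [-2.681, 1.566, -1.192]
ft_force: [-0.2, -0.2, -0.9]
opening: 0.558
```

```bash
python3 - <<'E'
from h import *
delta([449.3,-155.3,34],want()); print(env.state()['opening']*95.1)
E
```

```text
t 26.35 tcp [ 449.5 -155.3   34.7] local [ -54.3 -292.5] F [-0.2 -0.2 -0.9] SHIFT [0.7 0.2 0. ] TURN [ 0.005 -0.004  0.002]
53.09136098379984
```

step_arm(
  rows=[
    [-40,0,0,0,0,0],
    [-55,0,0,0,0,0],
    [-50,-20,-20,0,0,0],
    [0,-45,-48,0,0,0],
    [0,-45,-48,0,0,0],
    [0,-40,-45,0,0,0],
    [0,0,0,0,0,0],
    [0,0,0,0,0,0],
  ],
)

```text
t: 27.35
eef_pos: [583.7, -326.2, 183.5]
tcp_rot: [2.674, 1.568, -2.12]
ft_force: [-0.3, -0.5, -0.8]
opening: 0.561
```

```bash
python3 - <<'E'
from h import *
import pickle
delta([540,-345,180],want()); print(env.state()['opening']*95.1)
im,K,P=cam('wrist');cv2.imwrite('pics/x.png',im); pickle.dump((im,K,P),open('x.pkl','wb'))
im,K,P=cam('side');cv2.imwrite('pics/x2.png',cv2.resize(im[80:260,220:480],None,fx=3,fy=3,interpolation=cv2.INTER_CUBIC))
E
```

```text
t 27.35 tcp [ 583.7 -326.2  183.5] local [  94.3 -451. ] F [-0.3 -0.5 -0.8] SHIFT [  3.6  42.1 -22.3] TURN [ 0.006 -0.003 -0.001]
53.343231376464715
```

View pics/x.png

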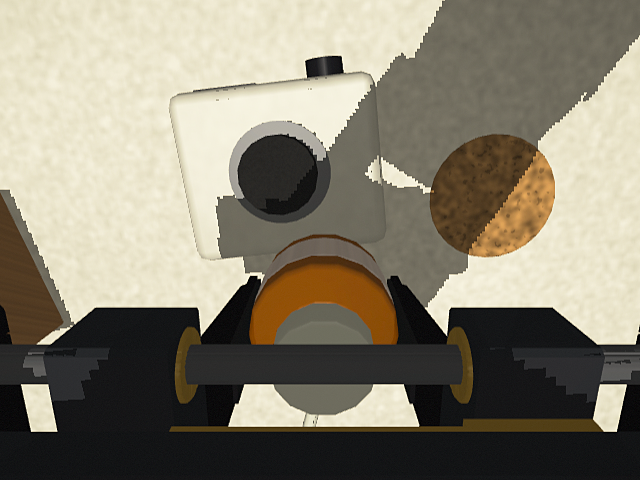

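View pics/x2.png

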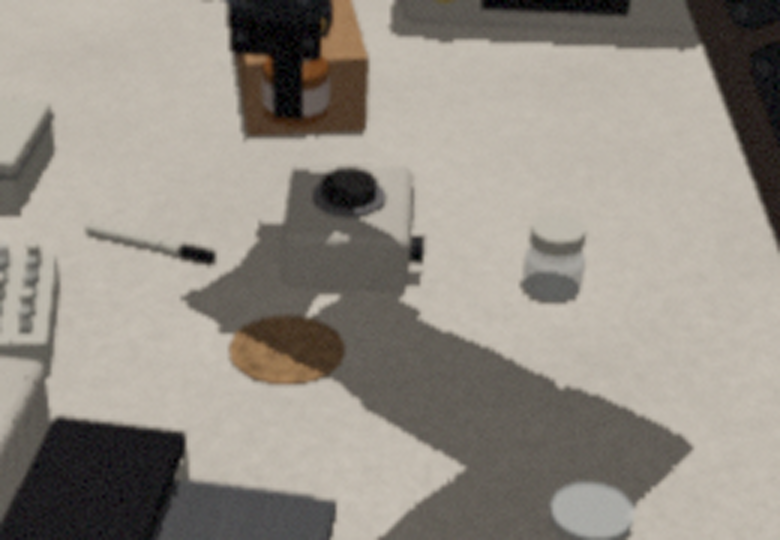

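```bash
python3 - <<'E'
from h import *
import pickle
im,K,P=pickle.load(open('x.pkl','rb'))
p=ray([(277.5,175),(236.5,175),(318.5,175)],73,K,P);print(p.round(1)); 
print(ray([(492.5,195.5),(430,195),(555,195)],3,K,P).round(1))
c=env.get_calibration('side');K=(c['fx'],c['fy'],c['cx'],c['cy']);P=c['pose']
print('side pad',ray([(220+350/3,80+188/3)],73,K,P),'coaster',ray([(220+287/3,80+349/3)],3,K,P))
delta([*p[0,:2],130],want())
E
```

```text
[[ 539.7 -350.6   73. ]
 [ 537.7 -374.9   73. ]
 [ 541.6 -326.3   73. ]]
[[ 576.4 -196.6    3. ]
 [ 572.1 -244.2    3. ]
 [ 579.8 -149.     3. ]]
side pad [[ 535.86317024 -335.48007566   73.        ]] coaster [[ 574.98449035 -192.47115542    3.        ]]
t 27.45 tcp [ 583.7 -325.9  184. ] local [  94.3 -450.7] F [-0.6  0.  -1.3] SHIFT [ 54.1  41.9 -28. ] TURN [ 0.007 -0.003 -0.001]
```

step_arm(
  rows=[
    [0,21,-14,0.007,0,0],
    [20,20,-13,0,0,0],
    [25,0,0,0,0,0],
    [10,0,0,0,0,0],
    [0,0,0,0,0,0],
  ],
)

```text
t: 28.08
eef_pos: [535.1, -349.1, 130.4]
tcp_rot: [3.126, 1.566, -1.672]
ft_force: [0.7, -0.3, -0.9]
opening: 0.557
```

```bash
python3 - <<'E'
from h import *
c=env.get_calibration('side');K=(c['fx'],c['fy'],c['cx'],c['cy']);P=c['pose']
print('side px',proj([(540,-350.5,73),(540,-350.5,55)],K,P))
delta([540,-350.5,108],want())
im,K,P=cam('side');cv2.imwrite('pics/y2.png',cv2.resize(im[80:260,220:480],None,fx=3,fy=3,interpolation=cv2.INTER_CUBIC))
im,K,P=cam('wrist');cv2.imwrite('pics/y.png',im)
E
```

```text
side px [[335.52461279 139.6288639 ]
 [335.37483005 145.67418275]]
t 28.07 tcp [ 535.1 -349.1  130.4] local [  47.9 -478. ] F [ 0.7 -0.3 -0.9] SHIFT [22.4 -5.  -0.9] TURN [ 0.    -0.004 -0.   ]
```

View pics/y.png

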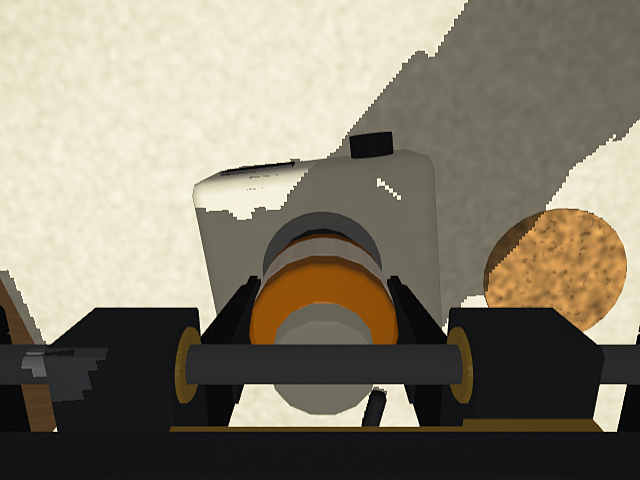

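View pics/y2.png

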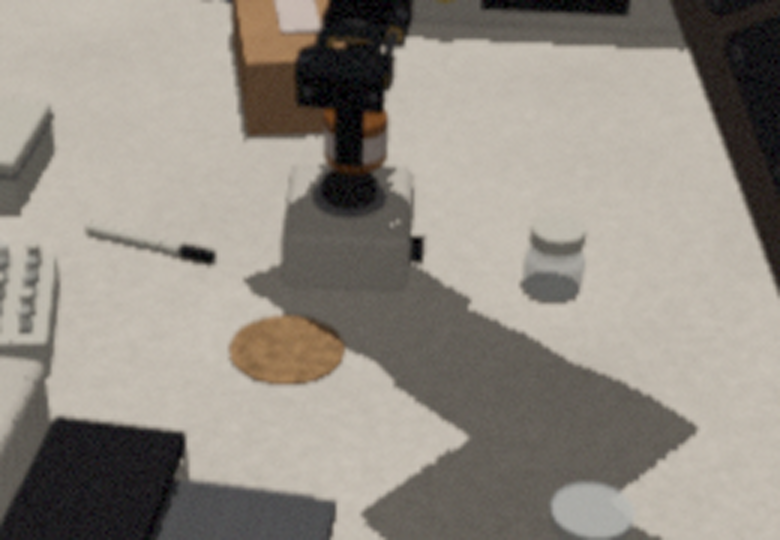

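step_arm(
  rows=[
    [12,-4.5,-1,0,0,0],
    [6,0,0,0,0,0],
    [0,0,0,0,0,0],
  ],
)

```text
t: 28.55
eef_pos: [541.1, -350.7, 113.0]
tcp_rot: [-2.734, 1.564, -1.248]
ft_force: [0.2, -0.4, -2.0]
opening: 0.561
```

```bash
python3 - <<'E'
from h import *
delta([540,-350.5,99.7],want())
E
```

```text
t 28.55 tcp [ 541.1 -350.7  113. ] local [  54.  -479.1] F [ 0.2 -0.4 -2. ] SHIFT [13.3  1.2  0.2] TURN [ 0.001 -0.006  0.003]
```

step_arm(
  rows=[
    [4,0.5,0,0,0,0],
    [4,0.5,0,0,0,0],
  ],
)

```text
t: 28.8
eef_pos: [540.5, -350.7, 105.1]
tcp_rot: [-2.63, 1.563, -1.144]
ft_force: [1.8, 0.3, 1.9]
opening: 0.561
```

step_arm(
  rows=[
    [3,0,0,0,0,0],
    [2,0,0,0,0,0],
  ],
)

```text
t: 29.05
eef_pos: [540.6, -350.7, 100.5]
tcp_rot: [-2.587, 1.563, -1.101]
ft_force: [-1.0, 1.5, 5.9]
opening: 0.562
```

step_arm(
  rows=[
    [1.5,0,0,0,0,0],
    [1,0,0,0,0,0],
  ],
)

```text
t: 29.3
eef_pos: [540.7, -350.7, 99.7]
tcp_rot: [-2.536, 1.562, -1.051]
ft_force: [-4.6, 4.0, 13.0]
opening: 0.561
```

step_arm(
  rows=[
    [1,0,0,0,0,0],
    [1,0,0,0,0,0],
  ],
)

```text
t: 29.55
eef_pos: [540.6, -350.7, 99.7]
tcp_rot: [-2.506, 1.561, -1.021]
ft_force: [-2.4, 2.1, 10.3]
opening: 0.558
```

The pad is fully down: z has stopped at 99.7 as predicted and the force is above 8 N. Holding there.

step_arm(
  rows=[
    [1.3,0,0,0,0,0],
    [1.3,0,0,0,0,0],
    [1.3,0,0,0,0,0],
    [1.3,0,0,0,0,0],
    [1.3,0,0,0,0,0],
    [1.3,0,0,0,0,0],
  ],
)

```text
t: 30.3
eef_pos: [540.6, -350.6, 99.6]
tcp_rot: [-2.408, 1.558, -0.923]
ft_force: [-3.7, 3.5, 13.8]
opening: 0.555
```

step_arm(
  rows=[
    [1.3,0,0,0,0,0],
    [1.3,0,0,0,0,0],
    [1.3,0,0,0,0,0],
    [1.3,0,0,0,0,0],
    [1.3,0,0,0,0,0],
    [1.3,0,0,0,0,0],
    [1.3,0,0,0,0,0],
  ],
)

```text
t: 31.18
eef_pos: [540.5, -350.5, 99.6]
tcp_rot: [-2.35, 1.554, -0.865]
ft_force: [-3.6, 2.9, 13.6]
opening: 0.558
```

```bash
python3 - <<'E'
from h import *
delta([540,-350.5,99.7],want()); print(env.state()['opening']*95.1)
im,K,P=cam('side');cv2.imwrite('pics/z2.png',cv2.resize(im[80:200,280:400],None,fx=5,fy=5,interpolation=cv2.INTER_CUBIC))
im,K,P=cam('wrist');cv2.imwrite('pics/z.png',im)
E
```

```text
t 31.18 tcp [ 540.5 -350.5   99.6] local [  53.3 -479. ] F [-3.6  2.9 13.6] SHIFT [-0.1  0.5 -0. ] TURN [ 0.002 -0.012  0.012]
53.10979693862898
```

View pics/z2.png

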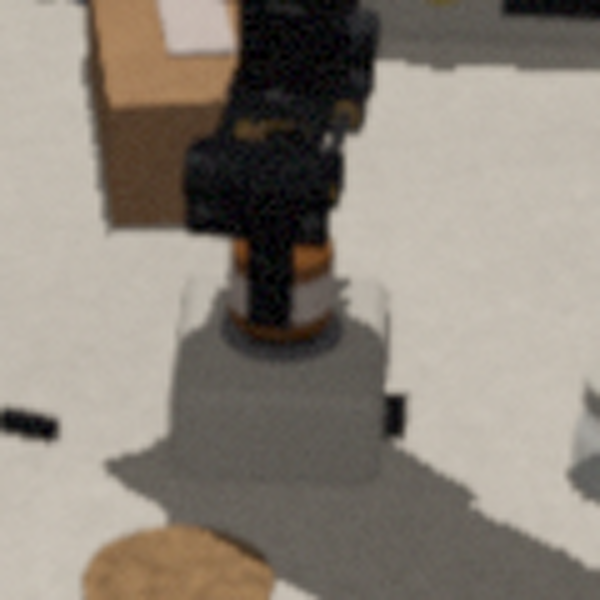

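View pics/z.png

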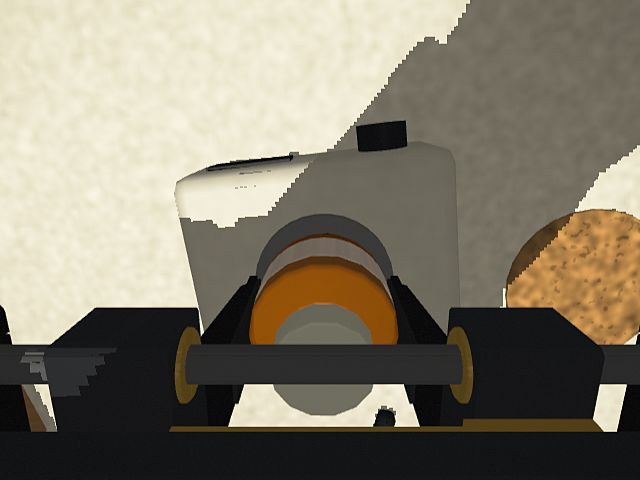

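step_arm(
  rows=[
    [-25,0,0,0,0,0],
    [-20,0,0,0,-0.012,0.012],
    [0,-6,40,0,0,0],
    [0,-6,45,0,0,0],
    [0,-6,45,0,0,0],
    [0,-4,22,0,0,0],
    [0,0,0,0,0,0],
  ],
)

```text
t: 32.15
eef_pos: [575.0, -197.3, 144.8]
tcp_rot: [2.521, 1.57, -2.278]
ft_force: [-0.2, -0.3, -0.6]
opening: 0.561
```

```bash
python3 - <<'E'
from h import *
delta([576.5,-196,38],want()); print(env.state()['opening']*95.1)
im,K,P=cam('wrist');cv2.imwrite('pics/A.png',im)
E
```

```text
t 32.15 tcp [ 575.  -197.3  144.8] local [  74.4 -323.4] F [-0.2 -0.3 -0.6] SHIFT [106.8  -1.4   1.6] TURN [ 0.    -0.001 -0.001]
53.31406728472354
```

View pics/A.png

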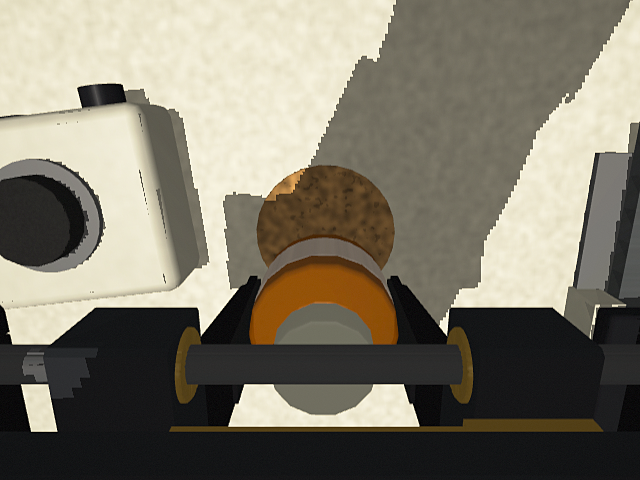

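step_arm(
  rows=[
    [30,-1,1.5,0,0,0],
    [35,0,0,0,0,0],
    [22,0,0,0,0,0],
    [6,0,0,0,0,0],
    [0,0,0,0,0,0],
  ],
)

```text
t: 32.83
eef_pos: [575.6, -202.5, 49.6]
tcp_rot: [-2.634, 1.568, -1.155]
ft_force: [0.6, -0.3, -2.1]
opening: 0.558
```

```bash
python3 - <<'E'
from h import *
delta([576.5,-196,37.7],want()); print(env.state()['opening']*95.1)
E
```

```text
t 32.83 tcp [ 575.6 -202.5   49.6] local [  75.4 -328.5] F [ 0.6 -0.3 -2.1] SHIFT [11.9 -0.3  6.6] TURN [-0.004 -0.003  0.001]
53.0604497700284
```

step_arm(
  rows=[
    [6,0,6,0,-0.003,0],
    [3,0,0.5,0,0,0],
    [0,0,0,0,0,0],
  ],
)

```text
t: 33.2
eef_pos: [576.9, -196.3, 41.9]
tcp_rot: [-1.67, 1.567, -0.191]
ft_force: [0.3, 0.2, -1.0]
opening: 0.56
```

step_arm(
  rows=[
    [1.5,0,0,0,0,0],
    [1,0,0,0,0,0],
  ],
)

```text
t: 33.45
eef_pos: [577.2, -196.2, 39.9]
tcp_rot: [-1.723, 1.566, -0.243]
ft_force: [-0.3, -0.7, -1.9]
opening: 0.56
```

step_arm(
  rows=[
    [1,0,0,0,0,0],
    [1,0,0,0,0,0],
  ],
)

```text
t: 33.7
eef_pos: [577.2, -196.3, 37.8]
tcp_rot: [-1.724, 1.566, -0.245]
ft_force: [2.2, 1.4, 6.4]
opening: 0.554
```

step_arm(
  rows=[
    [0.6,0,0,0,0,0],
  ],
)

```text
t: 33.83
eef_pos: [577.3, -196.3, 37.7]
tcp_rot: [-1.738, 1.565, -0.258]
ft_force: [-3.2, 1.0, 11.7]
opening: 0.557
```

step_arm(
  rows=[
    [-0.3,0,0,0,0,0],
    [0,0,0,0,0,0],
    [0,0,0,0,0,0],
    [0,0,0,0,0,0],
  ],
  grip=85,
)

```text
t: 34.33
eef_pos: [577.5, -196.4, 38.3]
tcp_rot: [-1.758, 1.565, -0.278]
ft_force: [-0.4, 0.5, 0.4]
opening: 0.879
```

step_arm(
  rows=[
    [-15,0,0,0,0,0],
    [-40,0,0,0,0,0],
    [-55,0,0,0,0,0],
    [-55,0,0,0,0,0],
    [0,-50,0,0,0,0],
    [0,-50,0,0,0,0],
    [0,0,0,0,0,0],
  ],
)

```text
t: 35.2
eef_pos: [678.2, -205.5, 217.8]
tcp_rot: [-1.807, 1.559, -0.328]
ft_force: [-1.5, 0.2, -0.1]
opening: 0.896
```

```bash
python3 - <<'E'
from h import *
import pickle
delta([576.5,-196,37.7],want())
for n in ['wrist','side','scene']:
    im,K,P=cam(n);cv2.imwrite(f'pics/B_{n}.png',im); pickle.dump((im,K,P),open(f'B_{n}.pkl','wb'))
E
```

```text
t 35.2 tcp [ 678.2 -205.5  217.8] local [ 177.9 -322.6] F [-1.5  0.2 -0.1] SHIFT [178.9 104.3   0.6] TURN [-0.005 -0.003  0.012]
```

View pics/B_wrist.png

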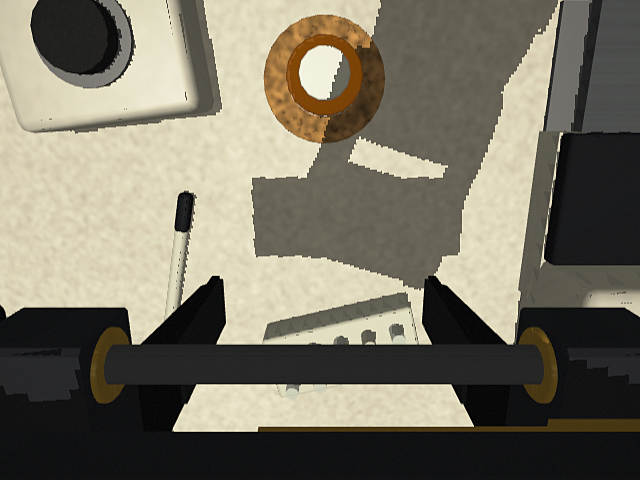

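View pics/B_side.png

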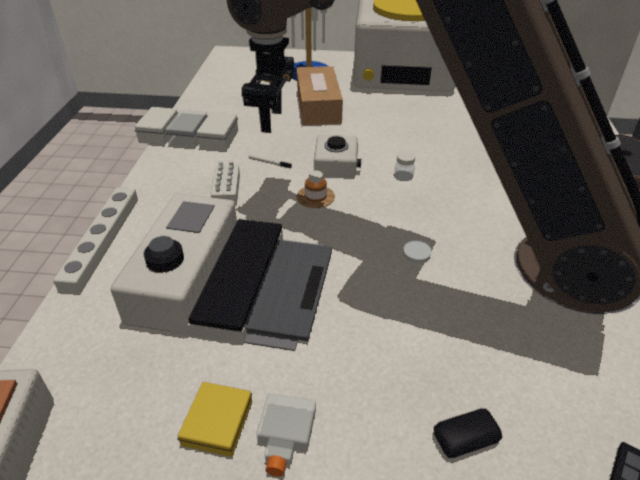

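View pics/B_scene.png

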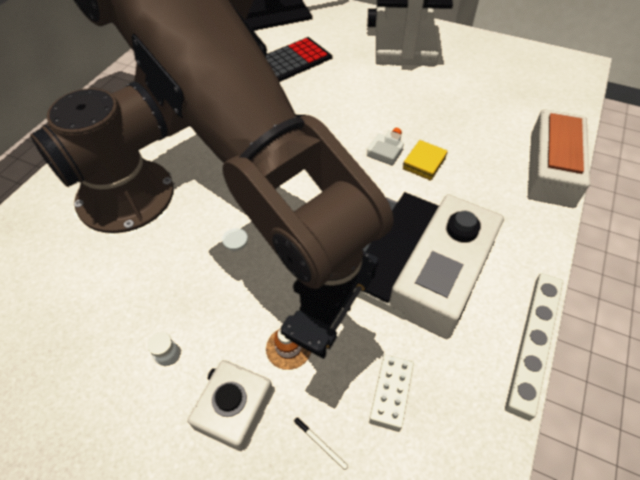

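```bash
python3 - <<'E'
import cv2,numpy as np
a=cv2.imread('pics/a_side.png')[225:355,230:350];b=cv2.imread('pics/B_side.png')[225:355,230:350]
cv2.imwrite('pics/C.png',cv2.resize(np.hstack([a,b]),None,fx=3.3,fy=3.3,interpolation=cv2.INTER_NEAREST))
E
```

View pics/C.png

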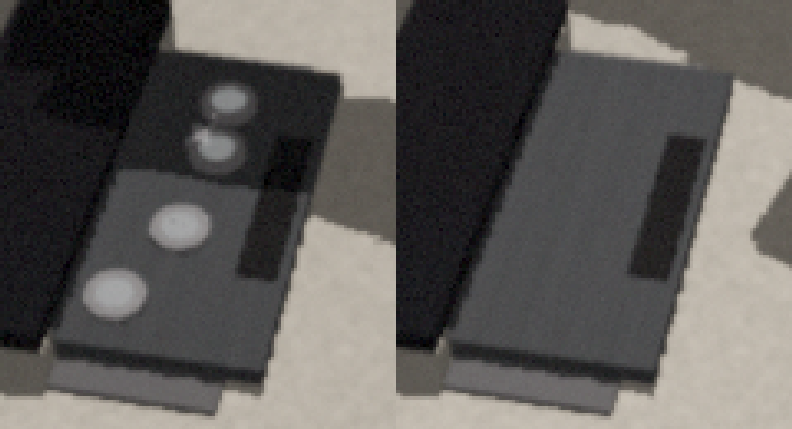

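```bash
python3 - <<'E'
from cell import env
print(env.job_done(), env.state()['t'])
E
```

```text
the job is handed in; nothing more can be done
the job is handed in; nothing more can be done
```

I finished the whole job in order and handed it in at about 35 s.

- **Carrier and discs:** I pulled the carrier about 90 mm out to its front stop and slid all four discs along the plate into pockets 0 to 3. An overhead wrist picture showed every disc inside its pocket rim, spaced about 56 mm apart. I then pushed the carrier home until it stopped moving at about 14 N.
- **Bottle:** I pressed the bottle on the mixer to the pad's full 8 mm, with about 10–14 N, and held it there for about 1.9 s. It now stands upright near the middle of the coaster. The jar and flask look unmoved in the last pictures.

**Checks that disagreed:**
- The carrier's front edge now sits about 2 px (3–4 mm) further in than at the start, so it probably started slightly drawn out.
- Wrist-camera readings of the imager were 2–3 mm off in x, which I allowed for.
- The side view first put the mixer pad about 15 mm off in y; I used the wrist and scene views, which agreed. The side pixel expected from those was within about 3 px of what I saw.
- I couldn't see the discs under the hood after closing. The open part of the plate was empty.

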